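Square a batten up on a crate panel with a T-square

ROBOT

A 7-joint arm with a two-finger parallel gripper is mounted at the origin on the work surface. World frame = base frame: x ahead of the robot, y to its left, z up, the work surface at z = 0. Lengths are in m, angles in rad, forces in N, time in s.
With the tool pointing down it reaches from about 0.4 to 0.85 m from the base axis. Payload 10.4 kg.
Tool frame: the origin (TCP) lies at the very end of the fingers, on their centre line; the grasp point (between the pads) lies 19 mm behind it; x points along the fingers, y is the direction in which the jaws open and shut, and the axes are right-handed (so a half turn about x gives the same grasp; the last joint's range is limited). The gripper opens to 85 mm and grips with 20 to 120 N. Pads are 22 mm wide; open, the fingers measure 114 mm over their backs; the gripper's body (76 mm by 85 mm) begins 54 mm behind the grasp point. The pads swing forward as they close: fully open they stand 13 mm farther back than shut.
Start: joints at [-1.353, 0.332, -0.065, 1.46, 0.022, 1.35, -0.088], TCP at [0.149, 0.607, 0.202] pointing down, gripper open.
Joint ranges: [-2.6, 2.6], [-0.5, 2.12], [-1.47, 1.34], [0.16, 2.42], [-1.27, 4.41], [0.06, 2.06], [-2.6, 2.6]. Speed limits (rad/s): [2.22, 2.22, 2.79, 2.79, 3.14, 3.14, 3.14].

INTERFACE

Orientations are given as a 3x3 rotation matrix whose columns are the frame's x, y, z axes.
In Python, from cell import read_state, viewer, hand_in gives the robot as it stands.
- The arm moves only by the shell command python3 -m handwheel 'ROWS'. ROWS is JSON, a list of rows, each a list of 7 numbers: the shift along the tool's x, y, z in mm, then the turn, a rotation vector about the tool's x, y, z in degrees, then the closure in counts, from 0 (fully open) to 255 (shut). A call has 1 to 12 rows; each row shifts and turns the pose as measured when the row begins, along the tool's axes as they then stand; what a row does not reach is not made up. A row lasts 1/8 s, in which the tool goes at most 62.5 mm and 10.7 degrees, less where a joint would pass 70% of its speed; a pose out of reach is approached as far as the arm can. A call with a gripper value outside its range is refused whole. The fingers move at their own pace and stop on an object; the grip force is fixed at half the most. Time passes only in rows, so rows that do not move let the fingers close. It gives the time, the measured TCP pose, the force and the opening at its end, in the units of the state.
- read_state(): the state, without advancing time (a new reading comes with each control period).
- viewer.grab_frame(name): name is "scene" or "top"; returns a dict with "pixels" (384x512x3 uint8, red, green, blue), "K" (3x3 intrinsics, pixels), "view" (4x4, takes a point from world to camera coordinates). Camera axes: x right, y down, z forward; pixel columns grow to the right and rows downward; lengths in m; the calibration is good to about 2 mm. A picture is of the moment at which its call begins. There is no depth.
- hand_in(): hands the job in, once; it reports no verdict.
The state is a dict: "t": time; "joint_pos": joint angles; "joint_velocities": joint speeds; "joint_efforts": joint torques, N m; "tcp_pos": TCP position; "ee_rot": TCP orientation; "wrist_force": force on the tool from outside, world axes, zero at the start; "ft_torque": the same for the moment, N m; "gripper_width": opening from 0.0 (shut) to 1.0 (fully open).
Only numpy, scipy, OpenCV 4.12 (cv2) and the standard library are available. Lean on these libraries where they do the work, as an engineer would, in place of code of your own. Each camera call takes 0.05 s, during which the arm holds its last target.

TASK

Take the T-square off its sloping rest and lay it down with its head flush against the panel's edge that faces the robot and its blade lying over the panel, one long edge of the blade along a long side of the pencilled outline, and let go of it. Then lay the batten in the outline, flush along the blade and standing on its narrow face as it does now, leaving the square flush too. Leave the two bottles, the carton and the tin undisturbed.

Things in the scene. Friction and masses are not known exactly. Their poses are not given: they have to be found in the camera images.
- panel: plywood panel of a crate lying on a thin rubber mat and fixed to the table, it does not move: 200 (x) x 300 (y) mm, top 18 mm above the table. Origin at the centre of its underside, at table height; x points away from the robot, roughly, so the edge that faces the robot is at x = -100 mm and runs along y.
- outline: dark pencilled rectangle on the panel's top, 160 (x) x 30 (y) mm, the place of the batten; fixed to the panel, its axes parallel to the panel's. Origin at its centre, on the panel's top.
- rest: fixed wooden rest beside the panel, 150 wide (y), 190 mm deep (x). Its face slopes 35 degrees, rising along its +x (roughly away from the robot) from about 45 to 175 mm above the table; a 14 mm lip at the low end carries the square's head, a raised strip the blade. Origin at table height under its centre; the square lies with its x axis up the slope.
- square: T-square, ~0.35 kg. Head 24 (x) x 140 (y) x 30 mm high, grip block 24 x 80 (y) on it, to 66 mm above the foot; both x = -24..0. Blade x = 0..180, y = +-18, z = 19..23 mm: clears the panel by 1 mm when the head stands on the table. Origin: foot of the head, middle of its inner face (goes against the panel edge); x along the blade, z up the grip. Starts tilted 35 deg on the rest, blade up the slope.
- blade_end (a point): middle of the free end of the T-square's blade, at x = 180 mm, z = 21 mm in the square's frame.
- batten: plain light wood batten, 160 (x) x 30 (y) x 42 mm high, about 0.13 kg, lying loose on the table on the side away from the rest. Origin at the centre of its underside; x along its length, z up.
- carton: closed medicine carton, 90 (x) x 60 (y) x 55 mm high, standing loose on the panel; origin at the centre of its underside. A bystander.
- bottle1: small white dropper bottle, 42 mm diameter, 106 mm high, standing loose next to the batten on its +y side; origin at the centre of its underside. A bystander.
- bottle2: small white dropper bottle, the same, next to the batten on its -y side. A bystander.
- tin: closed metal tin, 60 mm diameter, 80 mm high, standing loose on the table in front of the low end of the rest, on the robot's side; origin at the centre of its underside. A bystander.
There are look-alikes about, which are no part of the job. What is meant by the square is not pink, and is the larger of those in its own colour.

How it is judged:
On the way, in this order (a step that is already met when the one before it is completed fails the run):
1. the T-square lies flush against the panel's edge, its blade along the outline, let go of, before the batten is brought into place (x of square in the frame of panel between -0.103 and -0.0975 m and angle between the x axis of square and the x axis of panel, either way round below 0.026 rad and x of blade_end in the frame of panel above 0.05 m and height (world z) of square between -0.003 and 0.004 m and angle between square's own z axis and vertical below 0.03 rad and (y of square in the frame of outline between 0.027 and 0.039 m or y of square in the frame of outline between -0.039 and -0.027 m) and linear speed of square below 0.01 m/s and contact force between the fingers and square below 0.2 N), for 0.3 s.
2. the batten stands in the outline, flush along the blade (y of batten in the frame of outline between -0.007 and 0.007 m and x of batten in the frame of outline between -0.012 and 0.012 m and angle between the x axis of batten and the x axis of square, either way round below 0.03 rad and height (world z) of batten between 0.015 and 0.021 m and angle between batten's own z axis and vertical below 0.03 rad and (y of batten in the frame of square between 0.031 and 0.036 m or y of batten in the frame of square between -0.036 and -0.031 m)), for 0.2 s.
At the end, for the whole second after the job is handed in: Square level on the table, head within 2.5 mm of the panel's near edge, 1.5 deg parallel, blade over the panel, its long edge within 6 mm of a long side of the outline. Batten on the panel in the outline (7 mm across, 12 mm along), within 3 mm of the blade, 1.7 deg parallel. Both at rest (all of step 2 and x of square in the frame of panel between -0.103 and -0.0975 m and angle between the x axis of square and the x axis of panel, either way round below 0.026 rad and x of blade_end in the frame of panel above 0.05 m and height (world z) of square between -0.003 and 0.004 m and angle between square's own z axis and vertical below 0.03 rad and (y of square in the frame of outline between 0.027 and 0.039 m or y of square in the frame of outline between -0.039 and -0.027 m) and linear speed of each of square, batten below 0.01 m/s); the robot touches nothing.
It fails at once if a bottle, the carton or the tin is shifted more than 15 mm or tipped ((distance of bottle1 from where it was at the start of the episode above 0.015 m or angle between bottle1's own z axis and vertical above 0.25 rad) or (distance of bottle2 from where it was at the start of the episode above 0.015 m or angle between bottle2's own z axis and vertical above 0.25 rad) or (distance of carton from where it was at the start of the episode above 0.015 m or angle between carton's own z axis and vertical above 0.25 rad) or (distance of tin from where it was at the start of the episode above 0.015 m or angle between tin's own z axis and vertical above 0.25 rad)).
It also fails if it takes over 61 s, if anything falls off the work surface, if the arm or the gripper's body presses on something with over 40 N, if the wrist force passes 120 N, or if a joint passes its speed limit or range.

## Working session

There is one attempt and no reset: what is moved stays moved. The work goes in short steps, Python scripts to look and compute and a shell command to move; the robot and the scene stay as the last step left them, time stands still between calls to the robot, and variables do not carry over. Pictures are saved under pics/ and viewed, and the job is handed in when it is done.

```bash
mkdir -p pics; ls; python3 - <<'E'
from cell import read_state, viewer
import cv2,numpy as np
s=read_state();print({k:np.round(v,3).tolist() for k,v in s.items()})
for n in("scene","top"):
    f=viewer.grab_frame(n);cv2.imwrite(f"pics/{n}0.png",f["pixels"][:,:,::-1]);print(n,f["K"],np.round(f["view"],4))
E
```

```text
pics
{'t': 0.0, 'joint_pos': [-1.353, 0.333, -0.065, 1.461, 0.022, 1.35, -0.089], 'joint_velocities': [0.001, 0.0, -0.001, 0.0, -0.003, 0.001, 0.001], 'joint_efforts': [-0.0, -62.543, 0.049, -39.161, 0.016, 0.01, -0.0], 'tcp_pos': [0.149, 0.607, 0.201], 'ee_rot': [[-0.0, 0.238, 0.971], [-0.001, 0.971, -0.238], [-1.0, -0.001, 0.0]], 'wrist_force': [-0.488, -0.135, -1.007], 'ft_torque': [0.002, -0.053, -0.014], 'gripper_width': 0.999}
scene [[472.12267396   0.         257.7048949 ]
 [  0.         472.12267396 188.99209545]
 [  0.           0.           1.        ]] [[ 0.8775  0.4795  0.0106 -0.4142]
 [ 0.3228 -0.574  -0.7526  0.0247]
 [-0.3548  0.6638 -0.6584  1.9851]
 [ 0.      0.      0.      1.    ]]
top [[371.11860358   0.         257.076661  ]
 [  0.         371.11860358 192.02883092]
 [  0.           0.           1.        ]] [[ 0.0197 -0.9998  0.0053  0.064 ]
 [-0.9952 -0.0201 -0.0963  0.4362]
 [ 0.0964 -0.0034 -0.9953  1.5172]
 [ 0.      0.      0.      1.    ]]
```

View pics/scene0.png

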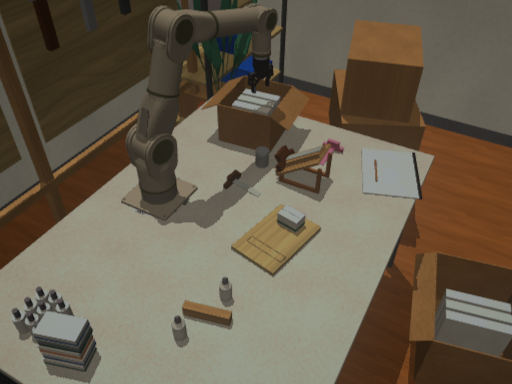

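View pics/top0.png

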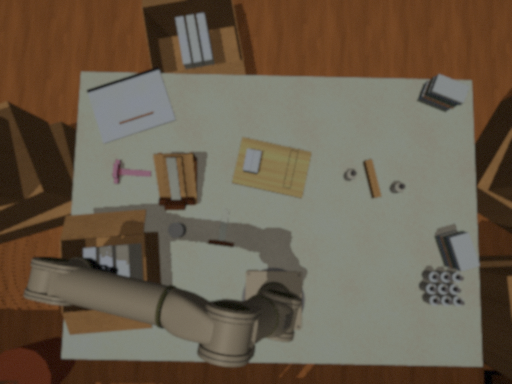

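```bash
python3 - <<'E'
import cv2
a=cv2.imread("pics/top0.png");b=cv2.imread("pics/scene0.png")
cv2.imwrite("pics/topz.png",cv2.resize(a[125:275,140:320],None,fx=4.4,fy=4,interpolation=cv2.INTER_CUBIC)[:600,:800])
cv2.imwrite("pics/scz.png",cv2.resize(b[130:280,200:360],None,fx=4,fy=4,interpolation=cv2.INTER_CUBIC))
cv2.imwrite("pics/topz2.png",cv2.resize(a[130:230,220:420],None,fx=4,fy=4,interpolation=cv2.INTER_CUBIC))
cv2.imwrite("pics/scz2.png",cv2.resize(b[200:350,160:330],None,fx=4,fy=4,interpolation=cv2.INTER_CUBIC))
E
```

```text
(no output)
```

View pics/topz.png

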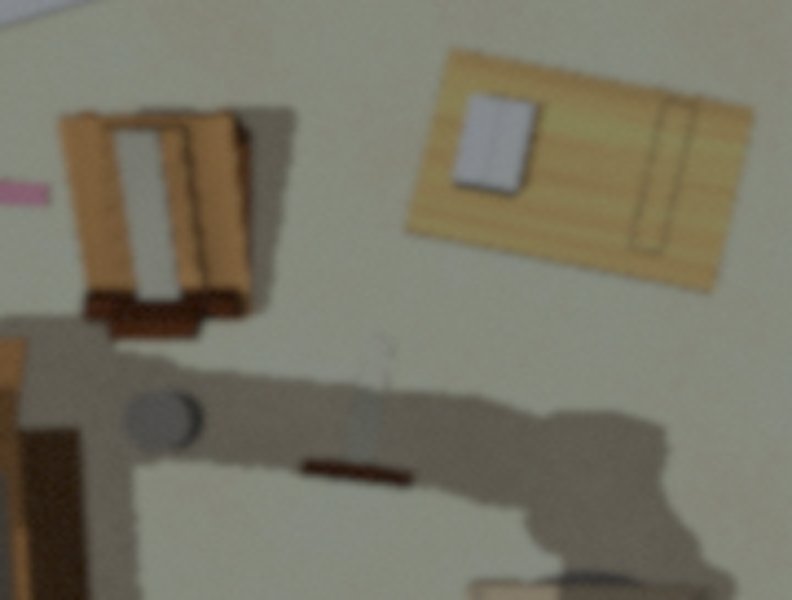

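View pics/scz.png

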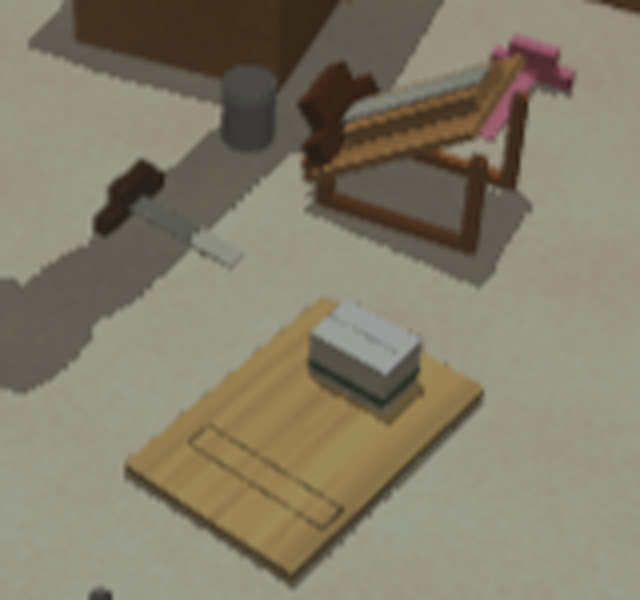

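View pics/topz2.png

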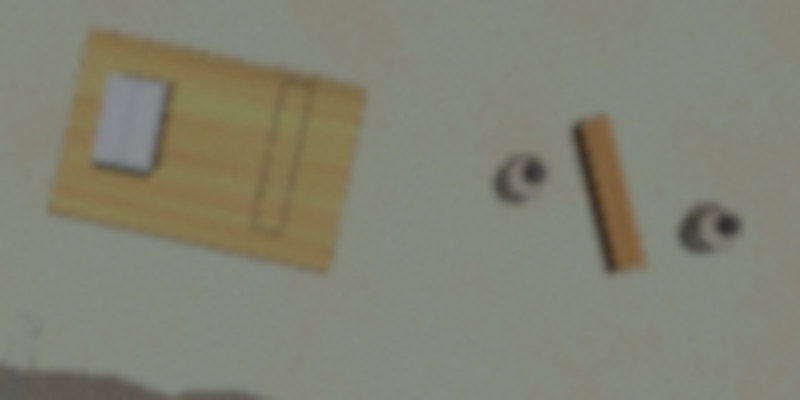

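View pics/scz2.png

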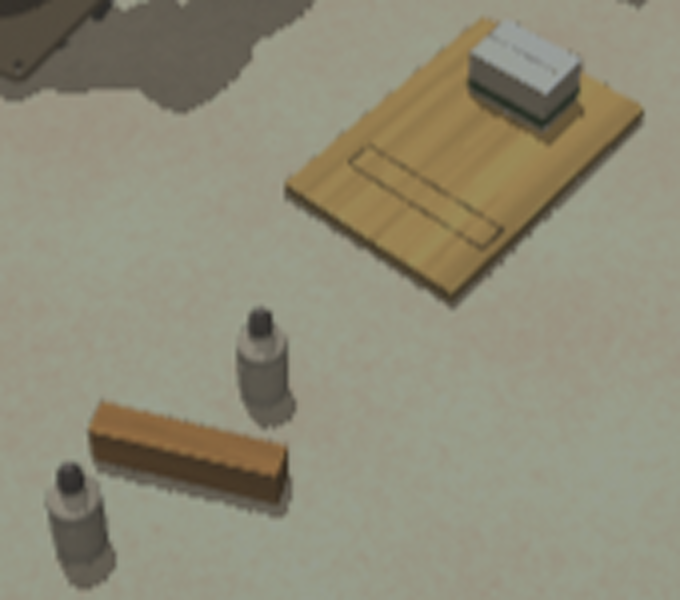

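```bash
cat > h.py <<'E'
import cv2,numpy as np
from cell import read_state, viewer
def grab(n,save=None):
    f=viewer.grab_frame(n)
    if save: cv2.imwrite(save,f["pixels"][:,:,::-1])
    return f["pixels"][:,:,::-1].copy(),f["K"],f["view"]
C={}
C["scene"]=(np.array([[472.12267396,0,257.7048949],[0,472.12267396,188.99209545],[0,0,1]]),None)
def ray(K,V,uv):
    uv=np.atleast_2d(uv).astype(float)
    d=np.c_[uv,np.ones(len(uv))]@np.linalg.inv(K).T@V[:3,:3]
    return -V[:3,:3].T@V[:3,3],d
def onz(K,V,uv,z):
    o,d=ray(K,V,uv);return o+d*((z-o[2])/d[:,2])[:,None]
def tri(K1,V1,p1,K2,V2,p2):
    o1,d1=ray(K1,V1,p1);o2,d2=ray(K2,V2,p2);out=[]
    for a,b in zip(d1,d2):
        a=a/np.linalg.norm(a);b=b/np.linalg.norm(b)
        t=np.linalg.lstsq(np.c_[a,-b],o2-o1,rcond=None)[0]
        q1=o1+a*t[0];q2=o2+b*t[1];out.append(np.r_[(q1+q2)/2,np.linalg.norm(q1-q2)])
    return np.array(out)
def proj(K,V,P):
    P=np.atleast_2d(P);c=P@V[:3,:3].T+V[:3,3];p=c@K.T;return p[:,:2]/p[:,2:]
def rect(pts):
    (c,s,a)=cv2.minAreaRect((pts[:,:2]*1000).astype(np.float32))
    return np.round(c,1),np.round(s,1),round(a,2),np.round(cv2.boxPoints((c,s,a)),1).tolist()
E
python3 - <<'E'
from h import *
for n,roi in(("scene",(200,195,330,280)),("top",(225,130,320,205))):
    im,K,V=grab(n); hsv=cv2.cvtColor(im,cv2.COLOR_BGR2HSV)
    x0,y0,x1,y1=roi
    for p in((0.3,.3),(.6,.6),(.9,.5)):
        q=(int(y0+p[1]*(y1-y0)),int(x0+p[0]*(x1-x0)));print(n,q,hsv[q])
    m=np.zeros(hsv.shape[:2],np.uint8)
    m[y0:y1,x0:x1]=cv2.inRange(hsv,(14,85,60),(28,255,255))[y0:y1,x0:x1]
    m=cv2.morphologyEx(m,cv2.MORPH_CLOSE,np.ones((3,3)))
    cs=max(cv2.findContours(m,cv2.RETR_EXTERNAL,cv2.CHAIN_APPROX_NONE)[0],key=cv2.contourArea)
    print(cv2.contourArea(cs),cv2.approxPolyDP(cs,4,True).reshape(-1,2).tolist())
    print(rect(onz(K,V,cs.reshape(-1,2),.018)))
    cv2.imwrite(f"pics/m_{n}.png",cv2.resize(m[y0:y1,x0:x1],None,fx=4,fy=4))
    # batten
    for q in ([(208,310)] if n=="scene" else [(372,178)]):
        print(hsv[q[1],q[0]])
E
```

```text
scene (220, 239) [ 30  30 153]
scene (246, 278) [ 21 114 154]
scene (237, 317) [ 27  33 153]
2620.5 [[282, 205], [232, 245], [271, 274], [320, 227], [305, 218], [296, 233], [279, 225], [276, 215]]
(array([546.6,  12.8]), array([306.2, 204.7]), 78.69, [[416.20001220703125, -117.30000305175781], [616.9000244140625, -157.39999389648438], [677.0, 142.89999389648438], [476.20001220703125, 183.0]])
[ 16 136 133]
top (152, 253) [ 95  11 136]
top (175, 282) [ 23 106 132]
top (167, 310) [ 36  26 135]
3067.0 [[243, 138], [233, 181], [300, 196], [310, 153]]
(array([541.5,  14.4]), array([292.8, 193.4]), 78.78, [[418.20001220703125, -110.30000305175781], [607.9000244140625, -148.0], [664.9000244140625, 139.1999969482422], [475.1000061035156, 176.89999389648438]])
[ 17 133 125]
```

```bash
cat >> h.py <<'E'
def edge(im,a,b,w=3,trim=.12,dark=False):
    """subpixel line along a-b: max gradient (or darkest if dark); returns (pt,dir)"""
    g=cv2.cvtColor(im,cv2.COLOR_BGR2LAB).astype(np.float32)
    a=np.array(a,float);b=np.array(b,float);d=(b-a);L=np.hypot(*d);d/=L;n=np.array([-d[1],d[0]])
    pts=[];ss=np.arange(-w,w+.01,.25)
    for t in np.linspace(trim,1-trim,int(L)+5):
        p=a+d*L*t+ss[:,None]*n
        v=cv2.remap(g,p[:,0].astype(np.float32)[None],p[:,1].astype(np.float32)[None],cv2.INTER_LINEAR)[0]
        if dark: s=-(v[:,0]-np.linspace(v[0,0],v[-1,0],len(v)))
        else: s=np.linalg.norm(np.gradient(v,axis=0),axis=1)
        s=np.clip(s-.5*s.max(),0,None);pts.append(a+d*L*t+n*(s@ss/s.sum()))
    l=cv2.fitLine(np.array(pts,np.float32),cv2.DIST_HUBER,0,.01,.01).ravel()
    return l[2:].astype(float),l[:2].astype(float)
def inter(l,m):
    t=np.linalg.solve(np.c_[l[1],-m[1]],m[0]-l[0]);return l[0]+l[1]*t[0]
def quad(im,c,**k):
    e=[edge(im,c[i],c[(i+1)%4],**k) for i in range(4)]
    return np.array([inter(e[i-1],e[i]) for i in range(4)])
def desc(P):
    c=P[:,:2].mean(0);s=np.linalg.norm(P-np.roll(P,-1,0),axis=1)*1000
    d=(P[1]-P[0])-(P[3]-P[2]);e=(P[2]-P[1])-(P[0]-P[3])
    return np.round(c*1000,1),np.round(s,1),np.round(np.degrees([np.arctan2(d[1],d[0]),np.arctan2(e[1],e[0])]),2)
E
python3 - <<'E'
from h import *
S=grab("scene");T=grab("top")
np.save("pics/T.npy",T[0]);np.save("pics/S.npy",S[0])
# order: near-right(-y), far-right, far-left, near-left
Q={"panel":(.018,[(232,247),(273,272),(320,228),(282,205)],[(301,196),(310,152),(243,137),(233,181)]),
"outline":(.018,[(248,240),(280,261),(285,257),(253,236.5)],[(283.5,187.5),(290,152),(297.5,153.5),(290.5,189)][:0] or [(290.5,188.5),(297.5,150.5),(290.5,149.5),(283.5,187.5)]),
"batten":(.042,[(183,307.5),(230,319),(232,312),(185,301)],[(381.5,197),(372.5,159.5),(364,161),(372.5,198)])}
for k,(z,s,t) in Q.items():
    for nm,im,c in(("scene",S,s),("top",T,t)):
        p=quad(im[0],c,dark=(k=="outline"),w=2 if k!="panel" else 3)
        print(k,nm,p.round(1).tolist(),*desc(onz(im[1],im[2],p,z)))
E
python3 - <<'E'
import cv2
b=cv2.imread("pics/scene0.png");a=cv2.imread("pics/top0.png")
cv2.imwrite("pics/rs.png",cv2.resize(b[135:197,268:350],None,fx=9,fy=9,interpolation=cv2.INTER_CUBIC))
cv2.imwrite("pics/rt.png",cv2.resize(a[145:215,145:215],None,fx=8,fy=8,interpolation=cv2.INTER_CUBIC))
E
```

```text
panel scene [[229.2, 246.8], [273.2, 273.7], [322.9, 227.0], [277.7, 205.2]] [546.1  11.3] [202.3 303.3 209.8 293.9] [-7.87 78.51]
panel top [[301.4, 198.2], [311.6, 151.6], [241.8, 136.2], [231.2, 182.8]] [541.3  14.5] [201.4 300.9 202.2 298.5] [-11.53  78.6 ]
outline scene [[246.6, 240.2], [280.1, 261.8], [285.3, 256.9], [251.7, 235.8]] [537.8 -60.3] [160.2  30.1 160.4  29.6] [-11.48  78.42]
outline top [[289.9, 188.0], [297.7, 150.6], [290.7, 149.4], [282.8, 187.2]] [535.8 -64.1] [161.5  29.6 163.7  29.8] [-11.02  82.97]
batten scene [[181.3, 307.3], [231.5, 319.5], [231.5, 310.9], [184.4, 299.7]] [ 504.6 -399.8] [169.1  31.9 160.6  30. ] [ 13.59 113.91]
batten top [[381.0, 196.2], [371.4, 158.5], [362.7, 160.2], [371.8, 197.9]] [ 499.8 -397.1] [160.4  37.  159.5  38.6] [ 13.33 102.02]
```

View pics/rs.png

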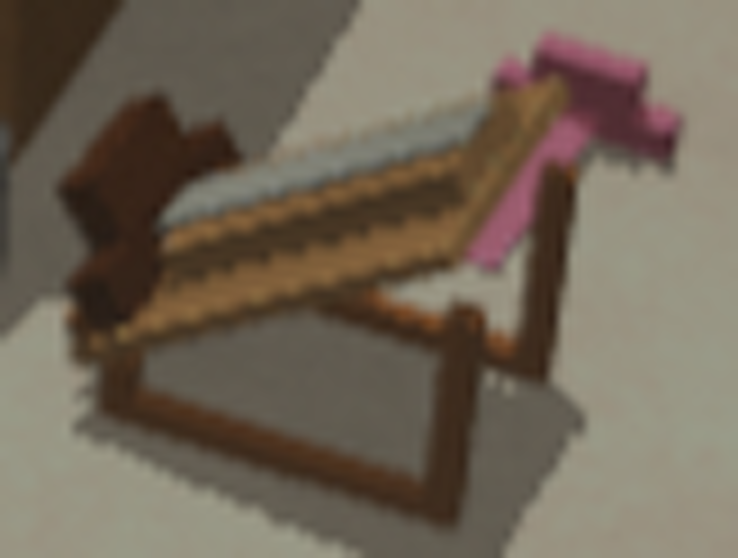

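View pics/rt.png

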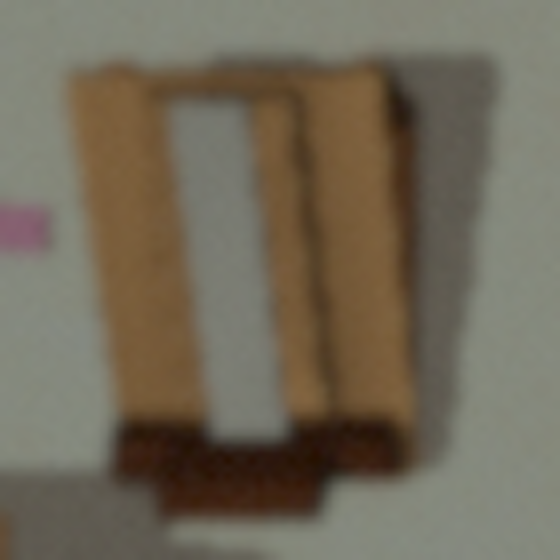

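```bash
cat >> h.py <<'E'
def sc(n):
    from cell import viewer
def cams():
    S=viewer.grab_frame("scene");T=viewer.grab_frame("top");return S,T
E
python3 - <<'E'
from h import *
S=grab("scene");T=grab("top")
np.savez("pics/cam.npz",Ks=S[1],Vs=S[2],Kt=T[1],Vt=T[2])
t=quad(T[0],[(181,199.5),(176,157.5),(166.4,157.3),(171.8,199.5)],w=2)
s=quad(S[0],[(286,161),(320.5,152),(323.5,146),(289,156)],w=1.5)
print(t.round(1).tolist(),s.round(1).tolist())
P=tri(T[1],T[2],t,S[1],S[2],s);print((P*1000).round(1))
s=[(320.3,151.7),(323.5,146.)]
print((tri(T[1],T[2],t[1:3],S[1],S[2],s)*1000).round(1))
# grip block top outer edge (x=-24,z=66): +y, -y ends
print((tri(T[1],T[2],[(165.6,209.4),(185.2,209.4)],S[1],S[2],[(268+150/9,135+92/9),(268+60/9,135+188/9)])*1000).round(1))
E
```

```text
[[180.2, 199.7], [175.3, 157.6], [165.1, 156.9], [171.2, 199.8]] [[285.3, 161.6], [318.0, 153.5], [322.4, 145.7], [287.4, 155.5]]
[[395.8 381.6  69.2   6.6]
 [543.9 384.  167.    2.9]
 [544.2 419.5 183.9   1.1]
 [392.2 413.9  79.8   1.9]]
[[547.  385.1 175.3   7.7]
 [546.6 421.3 181.2   5.3]]
[[359.2 431.4 111.2  18.6]
 [356.3 353.8 103.8   7.3]]
```

```bash
cat > sq.py <<'E'
from h import *
from scipy.optimize import least_squares
c=np.load("pics/cam.npz")
def R35(yaw,t=np.radians(35)):
    x=np.array([np.cos(t)*np.cos(yaw),np.cos(t)*np.sin(yaw),np.sin(t)]);y=np.array([-np.sin(yaw),np.cos(yaw),0])
    return np.c_[x,y,np.cross(x,y)]
def box(x0,x1,y0,y1,z0,z1): return np.array([(x,y,z) for x in(x0,x1) for y in(y0,y1) for z in(z0,z1)],float)/1000
PARTS=[box(-24,0,-70,70,0,30),box(-24,0,-40,40,30,66),box(0,180,-18,18,19,23)]
def draw(im,K,V,R,o,f,roi,name,parts=PARTS):
    x0,y0,x1,y1=roi;im=cv2.resize(im[y0:y1,x0:x1],None,fx=f,fy=f,interpolation=cv2.INTER_CUBIC)
    for B in parts:
        p=(proj(K,V,B@R.T+o)-[x0-.5,y0-.5])*f
        for i in range(8):
            for b in(1,2,4):
                j=i^b
                if j>i: cv2.line(im,tuple(map(int,p[i])),tuple(map(int,p[j])),(0,255,0),1)
    cv2.imwrite(name,im)
E
python3 - <<'E'
from sq import *
M=np.array([(0,-18,23),(180,-18,23),(180,18,23),(0,18,23)])/1000
t=np.array([[180.7,199.7],[175.6,157.2],[166.0,157.0],[171.4,199.8]])
s=np.array([[320.3,151.9],[323.3,146.0]])
def f(p,wt=1,ws=1):
    R=R35(p[3]);X=M@R.T+p[:3]
    return np.r_[wt*(proj(c["Kt"],c["Vt"],X)-t).ravel(),ws*(proj(c["Ks"],c["Vs"],X[1:3])-s).ravel()]
for w in((1,1),(1,.1)):
    r=least_squares(f,[.4,.4,.06,0],args=w);print((r.x*1000).round(1),np.degrees(r.x[3]),f(r.x).round(1))
r=least_squares(f,[.4,.4,.06,0]);R=R35(r.x[3])
np.save("pics/sq.npy",r.x)
S=grab("scene");T=grab("top")
draw(S[0],S[1],S[2],R,r.x[:3],9,(268,135,350,197),"pics/os.png");draw(T[0],T[1],T[2],R,r.x[:3],8,(145,145,215,215),"pics/ot.png")
E
```

```text
[410.3 395.9  56.6  37.9] 2.1738499981854744 [-0.1 -1.3 -0.5 -0.2 -0.5  0.2  0.1 -1.2 -1.5 -0.5 -1.3  0.8]
[404.8 390.2  80.8  22.6] 1.2922003283587935 [-0.1 -0.3  0.1  0.1 -0.1  0.4  0.  -0.3 -2.9 -4.8 -2.6 -3.5]
```

View pics/os.png

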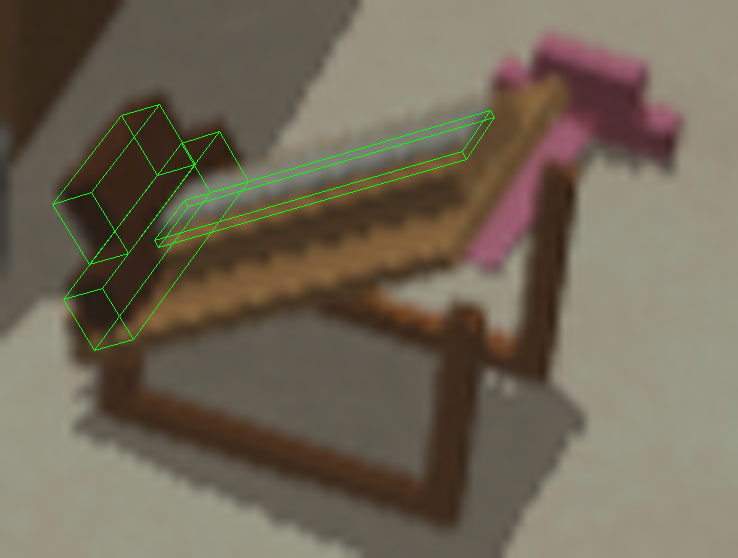

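View pics/ot.png

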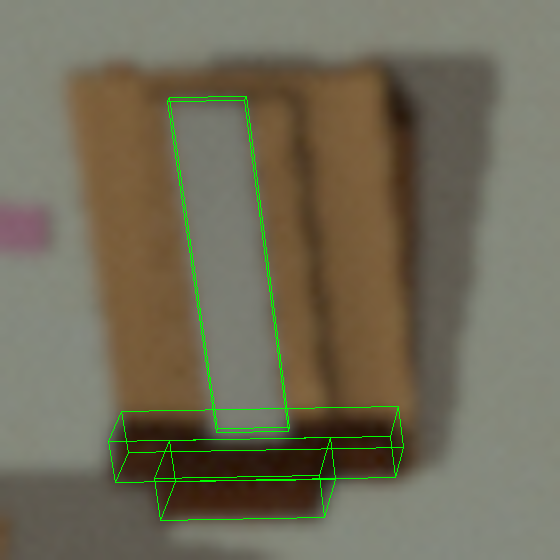

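```bash
cat > plan.py <<'E'
from sq import *
from scipy.spatial.transform import Rotation as Ro
def to(p,R,show=True):
    """delta to target: translation in current tool axes (mm), translation in target axes, rotvec tool deg"""
    s=read_state();Rc=np.array(s["ee_rot"]);d=(np.array(p)-s["tcp_pos"])*1000
    rv=Ro.from_matrix(Rc.T@R).as_rotvec(degrees=True)
    print("t",round(s["t"],2),"tcp",np.round(np.array(s["tcp_pos"])*1000,1),"d_cur",(Rc.T@d).round(1),"d_tgt",(R.T@d).round(1),"rot",rv.round(2),"w",round(s["gripper_width"],3),"F",np.round(s["wrist_force"],1))
def toolR(Rs): # tool gripping square: x=-z_sq,y=x_sq
    return np.c_[-Rs[:,2],Rs[:,0],-Rs[:,1]]
E
python3 -m handwheel '[[-6,-24,32,0,0,0,0],[-6,-24,32,0,0,0,0],[-6,-24,32,0,0,0,0],[-6,-24,32,0,0,0,0],[-6,-24,32,0,0,0,0],[-6,-24,32,0,0,0,0]]'
python3 - <<'E'
from plan import *
Rs=R35(np.radians(1.9));o=np.array([.409,.395,.061])
to(o+Rs@[-.012,0,.13],toolR(Rs))
E
```

```text
t: 1.25
tcp_pos: [0.3029, 0.4178, 0.2378]
ee_rot: [[-0.001, 0.233, 0.973], [0.0, 0.973, -0.233], [-1.0, 0.0, -0.001]]
wrist_force: [-0.6, -0.0, 0.4]
gripper_width: 0.998
t 1.25 tcp [302.9 417.8 237.8] d_cur [ 77.2 -19.9  27.2] d_tgt [ 75.2 -27.2  26.3] rot [ 72.15 -22.81  29.89] w 0.998 F [-0.6 -0.   0.4]
```

```bash

python3 -m handwheel '[[0,0,0,9,-2.85,3.75,0],[0,0,0,9,-2.85,3.75,0],[0,0,0,9,-2.85,3.75,0],[0,0,0,9,-2.85,3.75,0],[0,0,0,9,-2.85,3.75,0],[0,0,0,9,-2.85,3.75,0],[0,0,0,9,-2.85,3.75,0],[0,0,0,9,-2.85,3.75,0],[0,0,0,0,0,0,0]]'
python3 - <<'E'
from plan import *
Rs=R35(np.radians(1.9));o=np.array([.409,.395,.061])
to(o+Rs@[-.012,0,.13],toolR(Rs));print(np.round(read_state()["joint_pos"],2))
E
```

```text
t: 2.38
tcp_pos: [0.3069, 0.4152, 0.2414]
ee_rot: [[0.59, 0.807, -0.006], [0.015, -0.018, -1.0], [-0.807, 0.59, -0.023]]
wrist_force: [-0.4, 0.6, -0.2]
gripper_width: 1.0
t 2.38 tcp [306.9 415.2 241.4] d_cur [ 75.4 -32.9  24.8] d_tgt [ 75.9 -32.4  23.6] rot [-2.58  0.25 -1.17] w 1.0 F [-0.4  0.6 -0.2]
[-1.17 -0.09 -0.29  2.    0.65  1.21 -1.7 ]
```

```bash

python3 -m handwheel '[[0,-11,8,-2.6,0.2,-1.2,0],[20,-11,8,0,0,0,0],[30,-11,8,0,0,0,0],[20,0,0,0,0,0,0],[0,0,0,0,0,0,0]]'
python3 - <<'E'
from plan import *
Rs=R35(np.radians(1.9));o=np.array([.409,.395,.061])
to(o+Rs@[-.012,0,.13],toolR(Rs));
S=grab("scene","pics/s1.png");T=grab("top","pics/t1.png")
cv2.imwrite("pics/s1z.png",cv2.resize(S[0][110:200,240:350],None,fx=6,fy=6,interpolation=cv2.INTER_CUBIC))
cv2.imwrite("pics/t1z.png",cv2.resize(T[0][145:245,135:225],None,fx=6,fy=6,interpolation=cv2.INTER_CUBIC))
E
```

```text
t: 3.0
tcp_pos: [0.3226, 0.3908, 0.1646]
ee_rot: [[0.566, 0.823, 0.055], [0.023, 0.051, -0.998], [-0.824, 0.566, 0.01]]
wrist_force: [-0.7, 0.2, 0.1]
gripper_width: 1.0
t 3.0 tcp [322.6 390.8 164.6] d_cur [ 4.4 -0.5 -1.3] d_tgt [ 4.4 -0.6 -1.3] rot [ 1.37 -0.25  0.51] w 1.0 F [-0.7  0.2  0.1]
```

View pics/s1z.png

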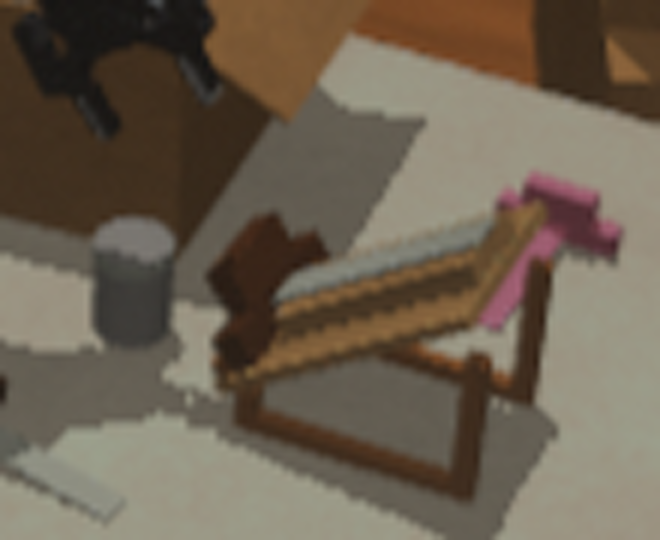

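View pics/t1z.png

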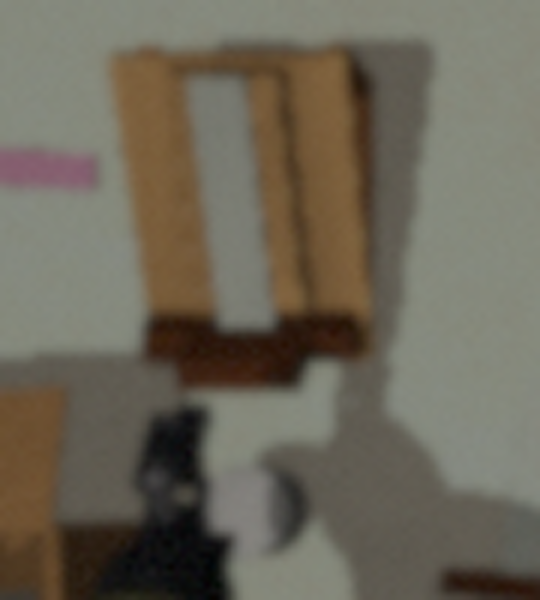

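```bash

python3 - <<'E'
from plan import *
s=read_state();R=np.array(s["ee_rot"]);p=np.array(s["tcp_pos"])
for q in([0,0,0],[-.013,.0425,0],[-.013,-.0425,0],[-.1,0,0]):
    X=p+R@q;print(q,((proj(c["Kt"],c["Vt"],X)-[135,145])*6).round(),((proj(c["Ks"],c["Vs"],X)-[240,110])*6).round())
E
```

```text
[0, 0, 0] [[216. 430.]] [[188. 164.]]
[-0.013, 0.0425, 0] [[202. 383.]] [[225. 133.]]
[-0.013, -0.0425, 0] [[221. 499.]] [[134. 164.]]
[-0.1, 0, 0] [[184. 524.]] [[118.  46.]]
```

```bash

python3 - <<'E'
from plan import *
s=read_state()
def mk(f,cam,R,p,roi,k,name):
    im=cv2.imread(f);x0,y0,x1,y1=roi;im=cv2.resize(im[y0:y1,x0:x1],None,fx=k,fy=k,interpolation=cv2.INTER_CUBIC)
    for q,col in(([0,0,0],(0,0,255)),([-.013,.0425,0],(0,255,0)),([-.013,-.0425,0],(0,255,0)),([-.013,.057,0],(0,255,255)),([-.013,-.057,0],(0,255,255)),([-.073,0,0],(255,0,0)),([-.15,0,0],(255,0,255))):
        u=(proj(c["K"+cam],c["V"+cam],p+R@q)[0]-[x0-.5,y0-.5])*k
        cv2.circle(im,tuple(map(int,u)),3,col,-1)
    cv2.imwrite(name,im)
R=np.array(s["ee_rot"]);p=np.array(s["tcp_pos"])
mk("pics/s1.png","s",R,p,(230,80,310,150),7,"pics/c1.png")
R0=np.array([[0,.238,.971],[0,.971,-.238],[-1,0,0]]);p0=np.array([.149,.607,.201])
mk("pics/scene0.png","s",R0,p0,(220,40,300,110),7,"pics/c0.png")
E
```

```text
(no output)
```

View pics/c1.png

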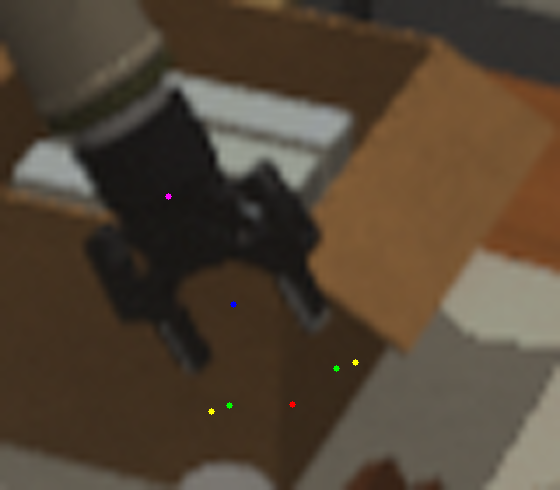

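View pics/c0.png

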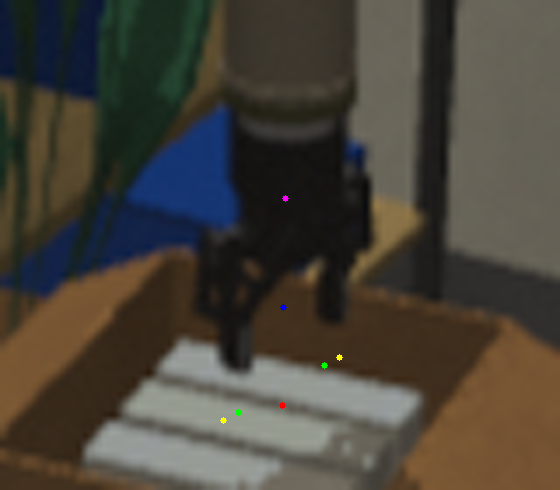

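```bash
python3 -m handwheel '[[0,0,0,0,0,0,255],[0,0,0,0,0,0,255],[0,0,0,0,0,0,255],[0,0,0,0,0,0,255],[0,0,0,0,0,0,255],[0,0,0,0,0,0,255]]'
python3 - <<'E'
from plan import *
s=read_state();R=np.array(s["ee_rot"]);p=np.array(s["tcp_pos"])
S=grab("scene","pics/s2.png");T=grab("top","pics/t2.png")
for f,cam,roi,k,name in(("pics/s2.png","s",(230,80,310,150),7,"pics/c2.png"),("pics/t2.png","t",(135,180,215,250),7,"pics/c3.png")):
    im=cv2.imread(f);x0,y0,x1,y1=roi;im=cv2.resize(im[y0:y1,x0:x1],None,fx=k,fy=k,interpolation=cv2.INTER_CUBIC)
    for q,col in(([0,0,0],(0,0,255)),([-.019,0,0],(0,255,0)),([-.073,0,0],(255,0,0)),([-.15,0,0],(255,0,255))):
        u=(proj(c["K"+cam],c["V"+cam],p+R@q)[0]-[x0-.5,y0-.5])*k
        cv2.circle(im,tuple(map(int,u)),3,col,-1)
    cv2.imwrite(name,im)
E
```

```text
t: 3.85
tcp_pos: [0.3213, 0.3937, 0.1683]
ee_rot: [[0.567, 0.822, 0.059], [0.029, 0.051, -0.998], [-0.823, 0.568, 0.005]]
wrist_force: [0.2, -0.6, -0.4]
gripper_width: 0.003
```

View pics/c2.png

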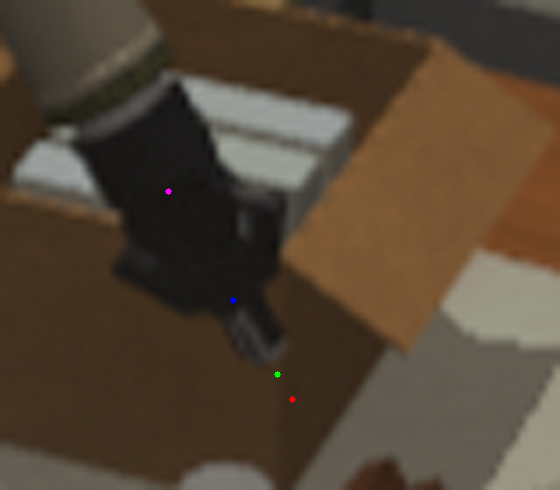

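View pics/c3.png

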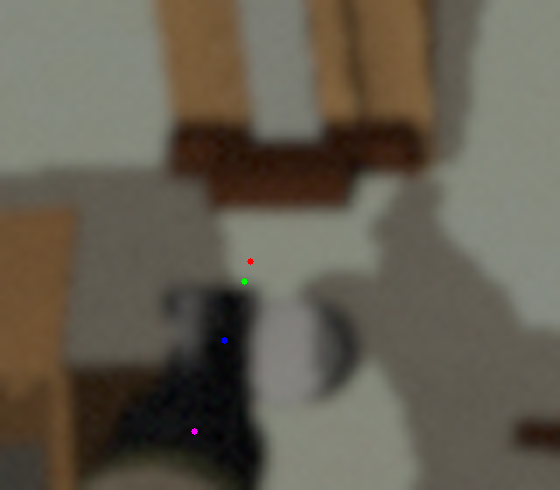

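```bash
python3 - <<'E'
from plan import *
s=read_state();R=np.array(s["ee_rot"]);p=np.array(s["tcp_pos"])
q=tri(c["Kt"],c["Vt"],[(135+235/7,180+290/7)],c["Ks"],c["Vs"],[(230+270/7,80+357/7)])[0]
print(q*1000,(R.T@(q[:3]-p)*1000).round(1),p*1000)
T=grab("top");print(np.array(read_state()["tcp_pos"])*1000)
T=grab("top");print(np.array(read_state()["tcp_pos"])*1000)
T=grab("top");print(np.array(read_state()["tcp_pos"])*1000, read_state()["joint_velocities"])
E
for i in 1 2 3; do python3 -m handwheel '[[0,0,0,0,0,0,0]]' | grep tcp; done
```

```text
[305.16892381 395.0677391  190.77110554   2.64235465] [-27.6  -0.5  -2.2] [321.35751182 393.7242512  168.2890026 ]
[321.36130004 393.73660172 168.27473996]
[321.38373682 393.71393075 168.29384429]
[321.37445482 393.71424613 168.30094227] [ 4.75638682e-05  6.20169639e-06 -2.52556974e-04  1.49892314e-03
 -2.13600525e-04  1.70938069e-03  1.52638571e-04]
tcp_pos: [0.3214, 0.3937, 0.1683]
tcp_pos: [0.3214, 0.3937, 0.1682]
tcp_pos: [0.3214, 0.3937, 0.1682]
```

```bash
python3 - <<'E'
from plan import *
Rs=R35(np.radians(1.9));o=np.array([.409,.395,.061])
to(o+Rs@[-.012,0,.060],toolR(Rs))
E
```

```text
t 4.47 tcp [321.4 393.7 168.2] d_cur [78.1 -1.2  2.4] d_tgt [78.1 -1.7  1.6] rot [ 1.36 -0.6   0.41] w 0.635 F [-0.4 -0.7  0.2]
```

```bash
python3 -m handwheel '[[0,0,0,1.4,-0.6,0.4,0],[20,0,1,0,0,0,0],[30,-1,1,0,0,0,0],[28,0,0,0,0,0,0],[0,0,0,0,0,0,0]]'
python3 - <<'E'
from plan import *
Rs=R35(np.radians(1.9));o=np.array([.409,.395,.061])
to(o+Rs@[-.012,0,.060],toolR(Rs))
S=grab("scene","pics/s3.png");T=grab("top","pics/t3.png")
s=read_state();R=np.array(s["ee_rot"]);p=np.array(s["tcp_pos"])
for f,cam,roi,k,name in(("pics/s3.png","s",(240,110,340,190),7,"pics/c4.png"),("pics/t3.png","t",(135,150,215,230),7,"pics/c5.png")):
    im=cv2.imread(f);x0,y0,x1,y1=roi;im=cv2.resize(im[y0:y1,x0:x1],None,fx=k,fy=k,interpolation=cv2.INTER_CUBIC)
    for q,col in(([0,0,0],(0,0,255)),([-.028,0,0],(0,255,0))):
        u=(proj(c["K"+cam],c["V"+cam],p+R@q)[0]-[x0-.5,y0-.5])*k
        cv2.circle(im,tuple(map(int,u)),3,col,-1)
    cv2.imwrite(name,im)
E
```

```text
t: 5.1
tcp_pos: [0.3663, 0.394, 0.103]
ee_rot: [[0.574, 0.818, 0.033], [0.021, 0.025, -0.999], [-0.819, 0.574, -0.002]]
wrist_force: [0.2, -0.8, 0.8]
gripper_width: 1.004
t 5.1 tcp [366.3 394.  103. ] d_cur [-1.1 -1.1  0.4] d_tgt [-1.1 -1.1  0.4] rot [-0.1  -0.08 -0.03] w 1.004 F [ 0.2 -0.8  0.8]
```

View pics/c4.png

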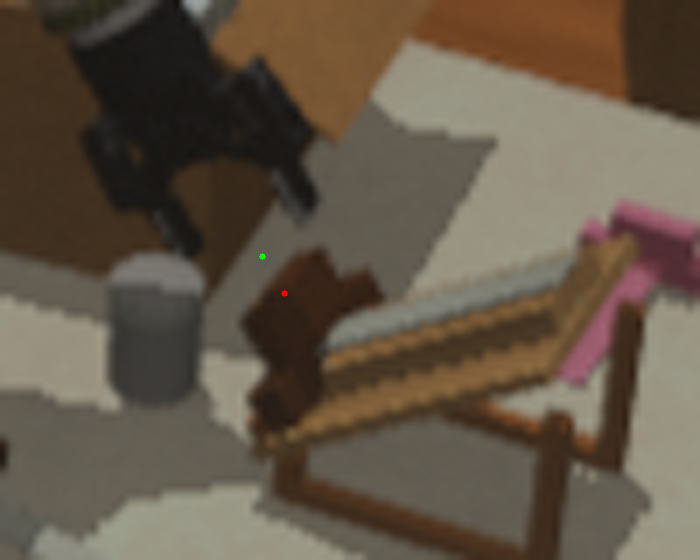

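View pics/c5.png

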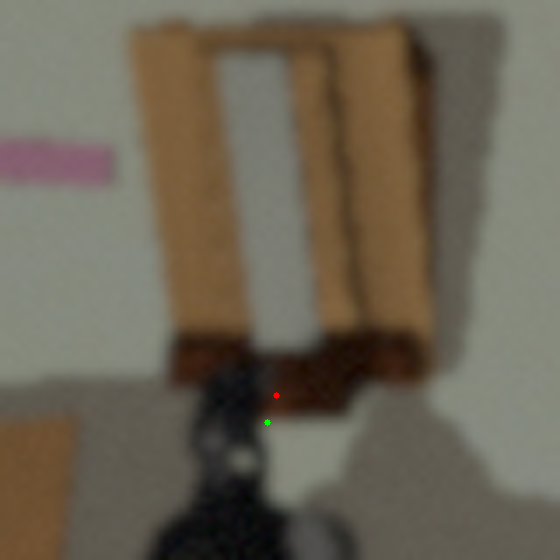

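```bash
python3 - <<'E'
from plan import *
print(onz(c["Kt"],c["Vt"],[(177,229.5)],.08)*1000, onz(c["Ks"],c["Vs"],[(240+155/7,110+272/7)],.08)*1000)
E
```

```text
[[274.42704277 385.56213766  80.        ]] [[273.23985137 403.26201142  80.        ]]
```

```bash
python3 -m handwheel '[[0,0,3,0,0,0,95],[0,0,0,0,0,0,95],[15,0,0,0,0,0,95],[15,0,0,0,0,0,95],[0,0,0,0,0,0,95]]'
python3 - <<'E'
from plan import *
Rs=R35(np.radians(1.9));o=np.array([.409,.395,.061])
to(o+Rs@[-.012,-0.0025,.010],toolR(Rs))
S=grab("scene","pics/s4.png");T=grab("top","pics/t4.png")
for f,cam,roi,k,name in(("pics/s4.png","s",(240,110,340,190),7,"pics/c6.png"),("pics/t4.png","t",(135,150,215,230),7,"pics/c7.png")):
    im=cv2.imread(f);x0,y0,x1,y1=roi;im=cv2.resize(im[y0:y1,x0:x1],None,fx=k,fy=k,interpolation=cv2.INTER_CUBIC)
    cv2.imwrite(name,im)
E
```

```text
t: 5.82
tcp_pos: [0.3835, 0.3949, 0.081]
ee_rot: [[0.576, 0.817, 0.036], [0.028, 0.025, -0.999], [-0.817, 0.576, -0.008]]
wrist_force: [-0.3, -0.7, 0.4]
gripper_width: 0.626
t 5.83 tcp [383.5 394.9  81. ] d_cur [21.  -2.7  3.4] d_tgt [21.  -2.6  3.2] rot [-0.14 -0.49 -0.18] w 0.626 F [-0.3 -0.7  0.4]
```

View pics/c6.png

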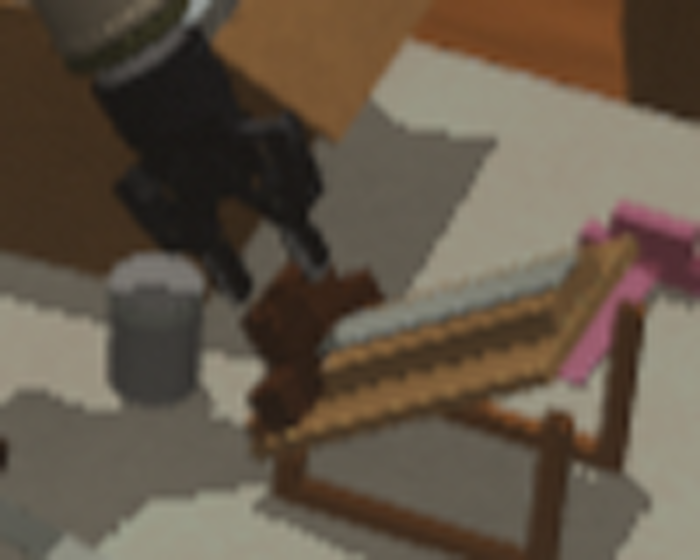

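View pics/c7.png

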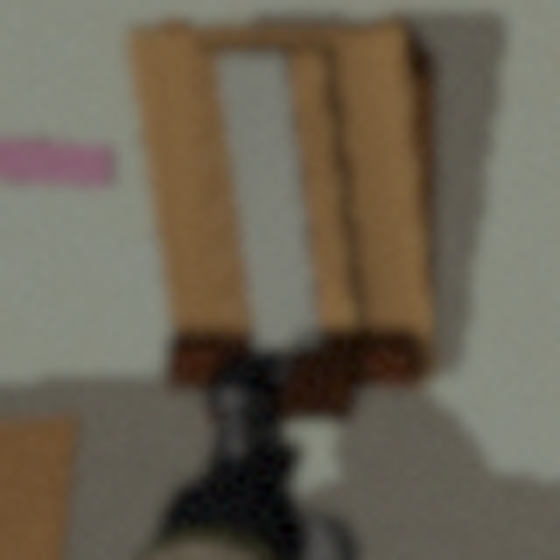

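```bash
python3 -m handwheel '[[8,-1,3,0,-0.5,0,95],[10,-1,1,0,0,0,95],[5,0,0,0,0,0,95],[0,0,0,0,0,0,95]]'
python3 - <<'E'
from plan import *
Rs=R35(np.radians(1.9));o=np.array([.409,.395,.061])
to(o+Rs@[-.012,-0.0025,.010],toolR(Rs))
S=grab("scene","pics/s5.png");T=grab("top","pics/t5.png")
for f,cam,roi,k,name in(("pics/s5.png","s",(240,110,340,190),7,"pics/c8.png"),("pics/t5.png","t",(135,150,215,230),7,"pics/c9.png")):
    im=cv2.imread(f);x0,y0,x1,y1=roi;im=cv2.resize(im[y0:y1,x0:x1],None,fx=k,fy=k,interpolation=cv2.INTER_CUBIC)
    cv2.imwrite(name,im)
E
```

```text
t: 6.42
tcp_pos: [0.3955, 0.392, 0.0607]
ee_rot: [[0.576, 0.817, 0.032], [0.02, 0.025, -0.999], [-0.817, 0.577, -0.002]]
wrist_force: [-0.3, -0.3, -0.2]
gripper_width: 0.627
t 6.42 tcp [395.5 392.   60.7] d_cur [-2.4 -0.7 -0. ] d_tgt [-2.4 -0.7 -0. ] rot [-0.14 -0.05 -0.21] w 0.627 F [-0.3 -0.3 -0.2]
```

View pics/c8.png

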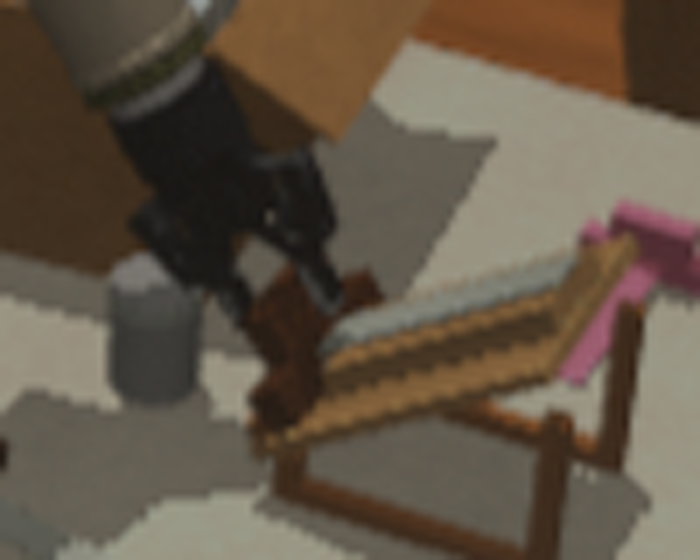

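View pics/c9.png

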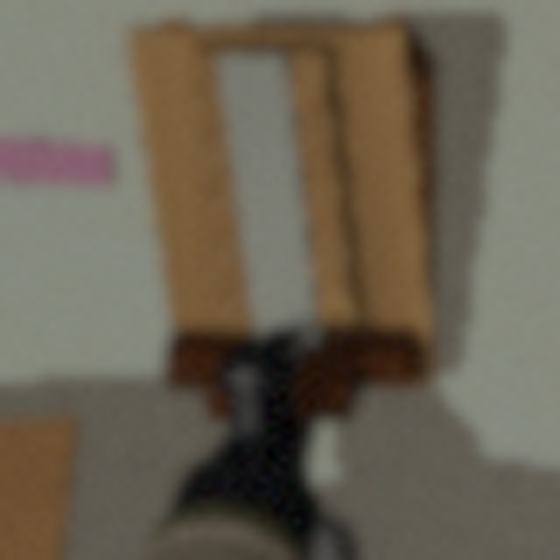

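```bash
python3 -m handwheel '[[0,0,0,0,0,0,255],[0,0,0,0,0,0,255],[0,0,0,0,0,0,255],[0,0,0,0,0,0,255],[0,0,0,0,0,0,255],[0,0,0,0,0,0,255]]'
python3 - <<'E'
from plan import *
s=read_state();print(s["joint_pos"])
S=grab("scene","pics/s6.png");T=grab("top","pics/t6.png")
a=cv2.resize(S[0][110:190,240:340],None,fx=5,fy=5);b=cv2.resize(T[0][150:230,135:195],None,fx=5,fy=5)
cv2.imwrite("pics/d6.png",np.hstack([a,b]))
E
```

```text
t: 7.28
tcp_pos: [0.3948, 0.3928, 0.0615]
ee_rot: [[0.576, 0.817, 0.033], [0.022, 0.025, -0.999], [-0.817, 0.576, -0.004]]
wrist_force: [0.3, 0.7, -1.5]
gripper_width: 0.271
[-1.07500483  0.15437418 -0.17352549  2.17164592  0.89886142  0.79857305
 -1.85531888]
```

View pics/d6.png

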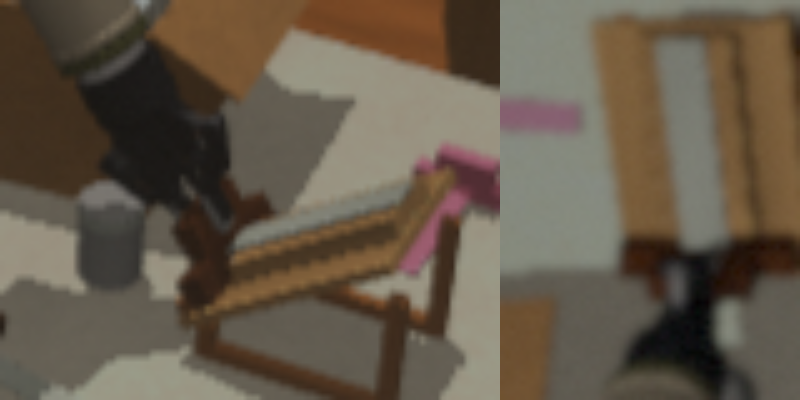

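```bash
python3 -m handwheel '[[-8,0,0,0,0,0,255],[-15,0,0,0,0,0,255],[-25,5,0,0,0,0,255],[-28,20,0,0,0,0,255],[-28,20,0,0,0,0,255],[-28,20,0,0,0,0,255],[-28,20,0,0,0,0,255],[0,0,0,0,0,0,255]]'
python3 - <<'E'
from plan import *
yaw=np.radians(-11.4)
to([.36,.3,.2],toolR(R35(yaw,0)))
S=grab("scene","pics/s7.png");T=grab("top","pics/t7.png")
a=cv2.resize(S[0][60:190,220:350],None,fx=4,fy=4);b=cv2.resize(T[0][130:260,135:205],None,fx=4,fy=4)
cv2.imwrite("pics/d7.png",np.hstack([a,b]))
E
```

```text
t: 8.38
tcp_pos: [0.3644, 0.39, 0.2476]
ee_rot: [[0.57, 0.821, 0.037], [0.022, 0.029, -0.999], [-0.821, 0.571, -0.001]]
wrist_force: [-0.5, 0.3, -4.6]
gripper_width: 0.27
t 8.38 tcp [364.4 390.  247.6] d_cur [ 34.6 -33.5  89.9] d_tgt [47.6 13.4 89.1] rot [ 13.06  -4.17 -34.64] w 0.27 F [-0.5  0.3 -4.6]
```

View pics/d7.png

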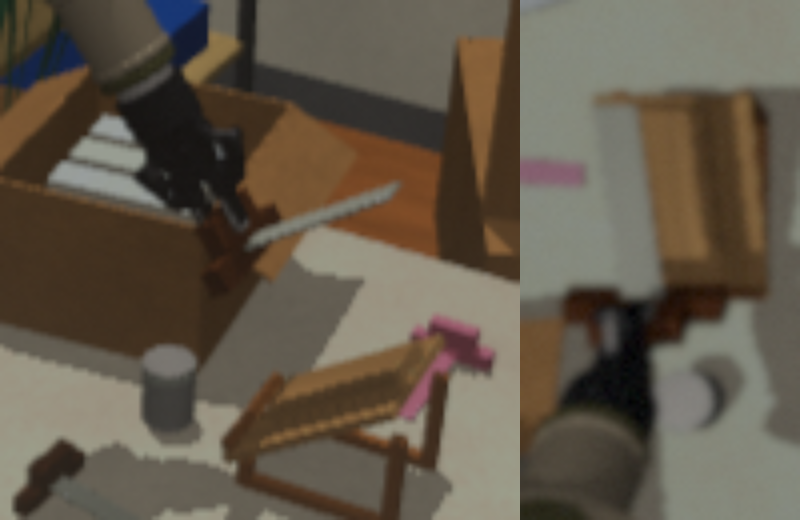

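```bash
python3 -m handwheel '[[0,0,0,3.3,-1,-8.7,255],[0,0,0,3.3,-1,-8.7,255],[0,0,0,3.3,-1,-8.7,255],[0,0,0,3.3,-1,-8.7,255],[0,0,0,0,0,0,255]]'
python3 - <<'E'
from plan import *
yaw=np.radians(-11.4)
to([.36,.3,.2],toolR(R35(yaw,0)));print(np.round(read_state()["joint_pos"],2))
E
```

```text
t: 9.1
tcp_pos: [0.3592, 0.3855, 0.2337]
ee_rot: [[-0.032, 0.979, -0.202], [-0.013, -0.203, -0.979], [-0.999, -0.028, 0.019]]
wrist_force: [0.1, -0.1, -4.6]
gripper_width: 0.264
t 9.1 tcp [359.2 385.5 233.7] d_cur [34.8 19.  82.9] d_tgt [33.7 17.7 83.7] rot [-0.27  1.1   1.63] w 0.264 F [ 0.1 -0.1 -4.6]
[-0.93  0.12  0.03  1.65 -0.02  1.4  -1.09]
```

```bash
python3 -m handwheel '[[0,0,0,-0.3,1.1,1.6,255],[5,-5,40,0,0,0,255],[10,-5,55,0,0,0,255],[10,-5,55,0,0,0,255],[10,-5,55,0,0,0,255],[10,-5,55,0,0,0,255],[10,-5,55,0,0,0,255],[0,0,0,0,0,0,255]]'
python3 - <<'E'
from plan import *
yaw=np.radians(-11.4)
to([.3995,.0,.1],toolR(R35(yaw,0)));print(np.round(read_state()["joint_pos"],2))
E
```

```text
t: 10.1
tcp_pos: [0.2642, 0.084, 0.1711]
ee_rot: [[0.019, 0.985, -0.174], [-0.006, -0.174, -0.985], [-1.0, 0.019, 0.003]]
wrist_force: [1.2, 1.1, -3.8]
gripper_width: 0.269
t 10.1 tcp [264.2  84.  171.1] d_cur [ 74.2 146.4  59. ] d_tgt [ 71.1 149.2  55.6] rot [ 1.39  0.15 -1.12] w 0.269 F [ 1.2  1.1 -3.8]
[-0.57 -0.49  0.05  2.29  0.04  1.33 -0.7 ]
```

```bash
python3 -m handwheel '[[0,25,10,1.4,0,-1.1,255],[0,40,15,0,0,0,255],[10,40,15,0,0,0,255],[20,30,15,0,0,0,255],[25,10,3,0,0,0,255],[0,0,0,0,0,0,255],[0,0,0,0,0,0,255]]'
python3 - <<'E'
from plan import *
yaw=np.radians(-11.4)
to([.3995,.0,.1],toolR(R35(yaw,0)));print(np.round(read_state()["joint_pos"],2))
S=grab("scene","pics/s8.png");T=grab("top","pics/t8.png")
a=cv2.resize(S[0][150:290,190:340],None,fx=4,fy=4);b=cv2.resize(T[0][120:260,220:320],None,fx=4,fy=4)
cv2.imwrite("pics/d8a.png",a);cv2.imwrite("pics/d8b.png",b)
E
```

```text
t: 10.98
tcp_pos: [0.3995, 0.0037, 0.1152]
ee_rot: [[0.016, 0.984, -0.177], [-0.009, -0.177, -0.984], [-1.0, 0.018, 0.006]]
wrist_force: [0.5, -0.2, -3.7]
gripper_width: 0.268
t 10.97 tcp [399.5   3.7 115.2] d_cur [15.2  0.3  3.5] d_tgt [15.2  0.7  3.6] rot [ 1.2   0.35 -1.01] w 0.268 F [ 0.5 -0.2 -3.7]
[-0.51 -0.14  0.35  2.15  0.07  1.11 -0.37]
```

View pics/d8a.png

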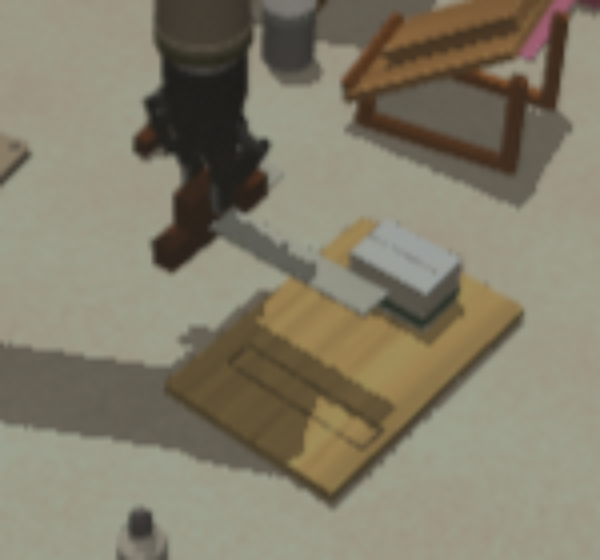

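View pics/d8b.png

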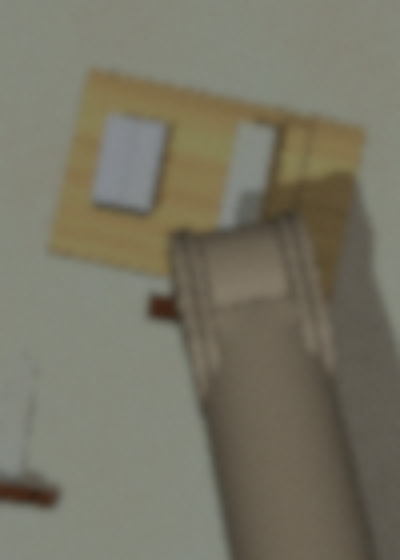

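```bash
python3 -m handwheel '[[0,0,3,1.2,0.3,-1,255],[20,0,0,0,0,0,255],[30,0,0,0,0,0,255],[20,0,0,0,0,0,255],[8,0,0,0,0,0,255],[0,0,0,0,0,0,255]]'
python3 - <<'E'
from plan import *
yaw=np.radians(-11.4)
to([.3995,.0,.016],toolR(R35(yaw,0)))
S=grab("scene","pics/s9.png");T=grab("top","pics/t9.png")
a=cv2.resize(S[0][180:280,200:330],None,fx=6,fy=6);b=cv2.resize(T[0][120:220,220:320],None,fx=6,fy=6)
cv2.imwrite("pics/d9a.png",a);cv2.imwrite("pics/d9b.png",b)
E
```

```text
t: 11.82
tcp_pos: [0.402, 0.0012, 0.0394]
ee_rot: [[0.006, 0.979, -0.202], [0.004, -0.202, -0.979], [-1.0, 0.005, -0.005]]
wrist_force: [0.1, -0.1, -3.6]
gripper_width: 0.273
t 11.82 tcp [402.    1.2  39.4] d_cur [23.3 -2.3  1.8] d_tgt [23.4 -2.2  1.7] rot [-0.26 -0.28 -0.27] w 0.273 F [ 0.1 -0.1 -3.6]
```

View pics/d9a.png

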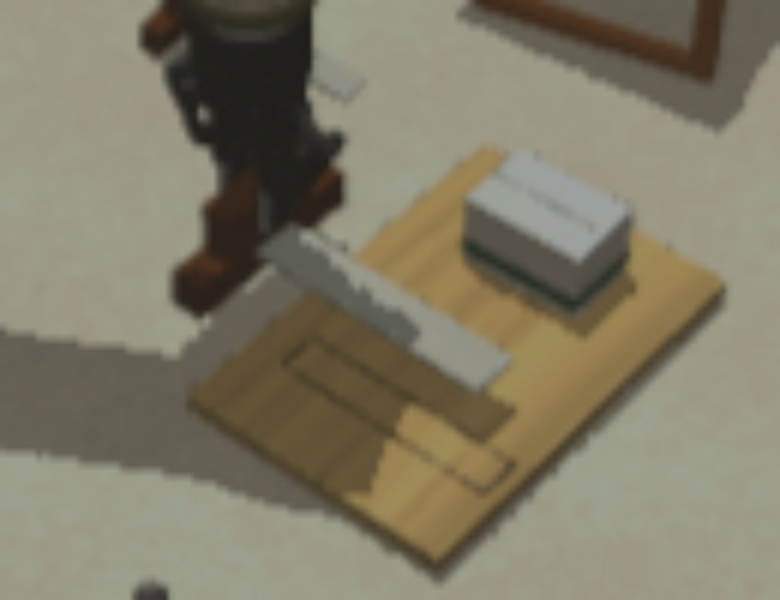

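View pics/d9b.png

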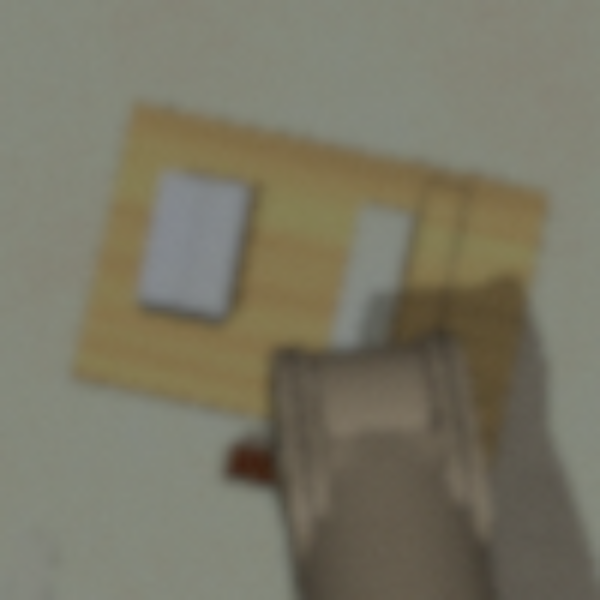

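```bash
cat >> plan.py <<'E'
PY=np.radians(-11.4);EX=np.array([np.cos(PY),np.sin(PY)]);EY=np.array([-np.sin(PY),np.cos(PY)])
OT=np.array([.5358,-.0641]);OS=np.array([.5378,-.0603])
def inout(P,O): d=np.asarray(P)[...,:2]-O;return np.round(np.stack([d@EX,d@EY],-1)*1000,1)
E
python3 - <<'E'
from plan import *
T=cv2.imread("pics/t9.png");S=cv2.imread("pics/s9.png")
t=np.array([(288.7,155.),(280,154.2)]);s=np.array([(281.2,245.),(285.3,240)])
P=tri(c["Kt"],c["Vt"],t,c["Ks"],c["Vs"],s);print((P*1000).round(1),inout(P,(OT+OS)/2))
print(inout(onz(c["Kt"],c["Vt"],t,.054),OT),inout(onz(c["Ks"],c["Vs"],s,.054),OS))
st=read_state();print("tcp in outline frame",inout(np.array(st["tcp_pos"]),(OT+OS)/2))
E
```

```text
[[590.5 -51.1  55.5   9.7]
 [592.5 -16.7  50.7   5.9]] [[50.5 21.5]
 [45.6 55.6]]
[[47.8 20.3]
 [43.3 55.8]] [[52.3 24.3]
 [48.6 53.4]]
tcp in outline frame [-144.2   35.8]
```

```bash
python3 -m handwheel '[[8,0,3,-0.3,-0.3,-0.3,255],[8,0,2,0,0,0,255],[6,0,0,0,0,0,255],[2,5,0,0,0,0,255],[0,0,0,0,0,0,255]]'
python3 - <<'E'
from plan import *
to([.3995,.0,.012],toolR(R35(PY,0)));st=read_state();print("tcp in outline frame",inout(np.array(st["tcp_pos"]),(OT+OS)/2))
S=grab("scene","pics/s10.png");a=cv2.resize(S[0][180:280,200:330],None,fx=6,fy=6);cv2.imwrite("pics/d10a.png",a)
E
```

```text
t: 12.55
tcp_pos: [0.4078, -0.0047, 0.0154]
ee_rot: [[0.002, 0.981, -0.196], [0.001, -0.196, -0.981], [-1.0, 0.002, -0.001]]
wrist_force: [-0.0, -0.2, -4.8]
gripper_width: 0.271
t 12.55 tcp [407.8  -4.7  15.4] d_cur [ 3.3 -9.1 -2.9] d_tgt [ 3.4 -9.1 -2.9] rot [ 0.07 -0.06 -0.13] w 0.271 F [-0.  -0.2 -4.8]
tcp in outline frame [-137.8   30.9]
```

View pics/d10a.png

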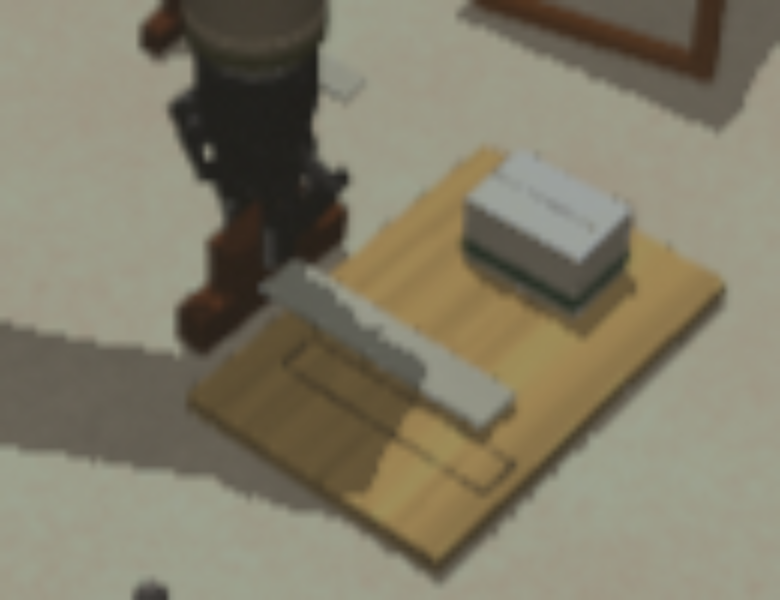

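```bash
python3 -m handwheel '[[0,8,0,0,0,-0.1,255],[2,0,0,0,0,0,255],[2,0,0,0,0,0,255],[0,0,0,0,0,0,255]]'; python3 -m handwheel '[[1.5,0,0,0,0,0,255],[0,0,0,0,0,0,255]]'; python3 -m handwheel '[[1.5,0,0,0,0,0,255],[0,0,0,0,0,0,255]]'
```

```text
t: 13.1
tcp_pos: [0.4163, -0.0062, 0.0114]
ee_rot: [[0.001, 0.981, -0.196], [0.001, -0.196, -0.981], [-1.0, 0.001, -0.001]]
wrist_force: [-0.5, -1.1, -4.3]
gripper_width: 0.269
t: 13.35
tcp_pos: [0.4162, -0.0061, 0.0098]
ee_rot: [[0.001, 0.981, -0.196], [0.001, -0.196, -0.981], [-1.0, 0.001, -0.001]]
wrist_force: [0.2, -0.1, -3.8]
gripper_width: 0.274
t: 13.6
tcp_pos: [0.4162, -0.0061, 0.0083]
ee_rot: [[0.001, 0.981, -0.196], [0.001, -0.196, -0.981], [-1.0, 0.001, -0.001]]
wrist_force: [1.0, -0.4, -4.5]
gripper_width: 0.271
```

```bash
for i in 1 2 3; do python3 -m handwheel '[[1.5,0,0,0,0,0,255],[0,0,0,0,0,0,255]]' | egrep "t:|tcp|for"; done
python3 - <<'E'
from plan import *
S=grab("scene","pics/s11.png");a=cv2.resize(S[0][190:265,210:310],None,fx=8,fy=8,interpolation=cv2.INTER_CUBIC);cv2.imwrite("pics/d11a.png",a)
E
```

```text
t: 13.85
tcp_pos: [0.4167, -0.0061, 0.0082]
ee_rot: [[0.001, 0.98, -0.197], [0.002, -0.197, -0.98], [-1.0, 0.001, -0.002]]
wrist_force: [0.2, 0.8, -4.1]
t: 14.1
tcp_pos: [0.417, -0.0061, 0.0081]
ee_rot: [[0.001, 0.98, -0.197], [0.003, -0.197, -0.98], [-1.0, 0.0, -0.003]]
wrist_force: [0.8, -1.0, -4.5]
t: 14.35
tcp_pos: [0.4173, -0.0061, 0.0081]
ee_rot: [[0.001, 0.98, -0.197], [0.004, -0.197, -0.98], [-1.0, -0.0, -0.004]]
wrist_force: [-0.3, -0.2, -5.6]
```

View pics/d11a.png

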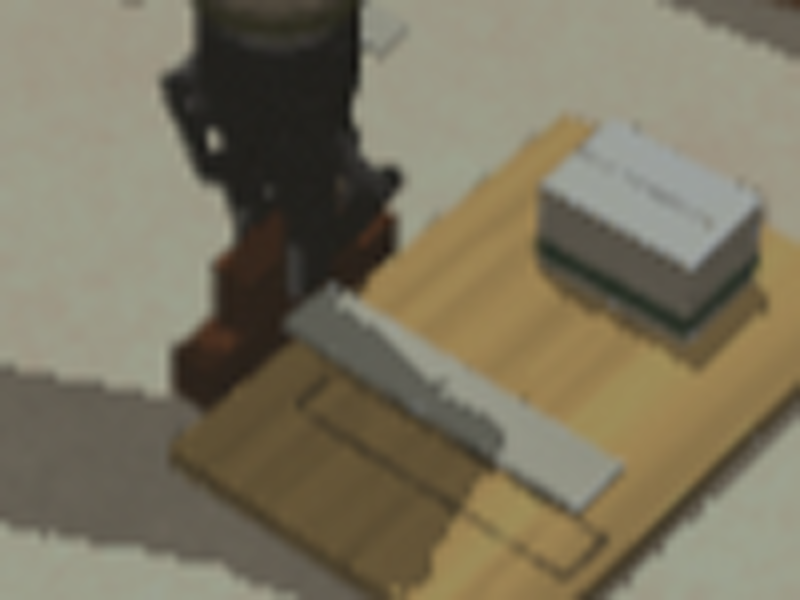

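```bash
python3 - <<'E'
from plan import *
s=read_state();print(np.round(s["joint_pos"],3),np.round(s["wrist_force"],2),np.round(s["ft_torque"],2),np.round(s["joint_efforts"],1))
to([.3995,.0,.012],toolR(R35(PY,0)))
E
```

```text
[-0.481  0.097  0.406  2.207 -0.056  0.845 -0.238] [-2.62 -0.7   4.71] [-0.04  0.56 -0.03] [ -0.1 -34.4   1.4 -31.3  -0.1  -0.2   0. ]
t 14.4 tcp [417.4  -6.1   8. ] d_cur [ -4.  -18.8  -2.4] d_tgt [ -4.  -18.8  -2.4] rot [ 0.03 -0.22 -0.01] w 0.273 F [-2.6 -0.7  4.7]
```

```bash
python3 -m handwheel '[[-0.7,0,0,0,-0.2,0,255],[0,0,0,0,0,0,255]]'|egrep "tcp|for"; for i in 1 2 3; do python3 -m handwheel '[[0,2,0,0,0,0,255],[0,0,0,0,0,0,255]]' | egrep "t:|tcp|for"; done
python3 - <<'E'
from plan import *
st=read_state();print("sq in outline frame",inout(np.array(st["tcp_pos"]),(OT+OS)/2)+[12.7,2.7])
E
```

```text
tcp_pos: [0.4173, -0.0061, 0.0082]
wrist_force: [-0.3, 0.1, -3.6]
t: 14.9
tcp_pos: [0.4193, -0.0063, 0.0081]
ee_rot: [[-0.0, 0.98, -0.197], [-0.0, -0.197, -0.98], [-1.0, -0.0, 0.0]]
wrist_force: [-1.1, -0.3, -1.3]
t: 15.15
tcp_pos: [0.4215, -0.0067, 0.0081]
ee_rot: [[-0.0, 0.98, -0.197], [-0.0, -0.197, -0.98], [-1.0, -0.0, 0.0]]
wrist_force: [-0.4, -0.0, -2.3]
t: 15.4
tcp_pos: [0.4236, -0.0071, 0.0081]
ee_rot: [[-0.0, 0.98, -0.197], [-0.0, -0.197, -0.98], [-1.0, -0.0, 0.0]]
wrist_force: [1.0, 0.3, -2.5]
sq in outline frame [-109.2   34.3]
```

```bash
for i in 1 2 3 4; do python3 -m handwheel '[[0,1.2,0,0,0,0,255],[0,0,0,0,0,0,255]]' | egrep "t:|tcp|for"; python3 -c "
from cell import read_state;import numpy as np;s=read_state();print(np.round(s['wrist_force'],1),np.round(s['ft_torque'],2),np.round(s['joint_efforts'],1))"; done
```

```text
t: 15.65
tcp_pos: [0.4249, -0.0073, 0.0081]
ee_rot: [[-0.0, 0.98, -0.197], [-0.0, -0.197, -0.98], [-1.0, -0.0, 0.0]]
wrist_force: [-0.8, 0.1, -1.1]
[-0.8  0.1 -1.1] [0.23 0.18 0.03] [  0.1 -34.9   2.  -30.9   0.2  -0.1   0. ]
t: 15.9
tcp_pos: [0.4257, -0.0075, 0.0081]
ee_rot: [[-0.001, 0.98, -0.197], [-0.0, -0.197, -0.98], [-1.0, -0.001, 0.0]]
wrist_force: [-1.7, 0.4, -0.2]
[-1.7  0.4 -0.2] [0.25 0.46 0.14] [  0.2 -34.8   2.1 -31.4   0.2  -0.6  -0. ]
t: 16.15
tcp_pos: [0.4256, -0.0075, 0.0081]
ee_rot: [[-0.004, 0.98, -0.197], [0.0, -0.197, -0.98], [-1.0, -0.004, 0.0]]
wrist_force: [-2.3, 1.0, -1.0]
[-2.3  1.  -1. ] [0.23 0.01 0.14] [  0.1 -34.7   2.  -30.8   0.2  -0.   -0.1]
t: 16.4
tcp_pos: [0.4255, -0.0075, 0.0081]
ee_rot: [[-0.006, 0.98, -0.196], [0.001, -0.196, -0.981], [-1.0, -0.007, 0.0]]
wrist_force: [-2.2, -0.0, 0.2]
[-2.2 -0.   0.2] [ 0.16 -0.07  0.06] [  0.2 -34.3   2.1 -30.8   0.1  -0.1  -0.1]
```

```bash
python3 -m handwheel '[[0,0.3,0,0,0,0.35,255],[0,0,0,0,0,0,255]]' | egrep "tcp|rot|for"; python3 -m handwheel '[[0,0,0,0,0,0,90],[0,0,0,0,0,0,90],[0,0,0,0,0,0,90],[0,0,0,0,0,0,90]]'
python3 - <<'E'
from plan import *
S=grab("scene","pics/s12.png");a=cv2.resize(S[0][190:265,210:310],None,fx=8,fy=8,interpolation=cv2.INTER_CUBIC);cv2.imwrite("pics/d12a.png",a)
E
```

```text
tcp_pos: [0.4257, -0.0075, 0.008]
ee_rot: [[-0.0, 0.98, -0.197], [-0.0, -0.197, -0.98], [-1.0, -0.0, 0.0]]
wrist_force: [-2.4, -0.2, 0.1]
t: 17.15
tcp_pos: [0.4278, -0.0078, 0.0087]
ee_rot: [[0.004, 0.98, -0.197], [-0.0, -0.197, -0.98], [-1.0, 0.004, -0.0]]
wrist_force: [-0.4, -0.6, 0.4]
gripper_width: 0.65
```

View pics/d12a.png

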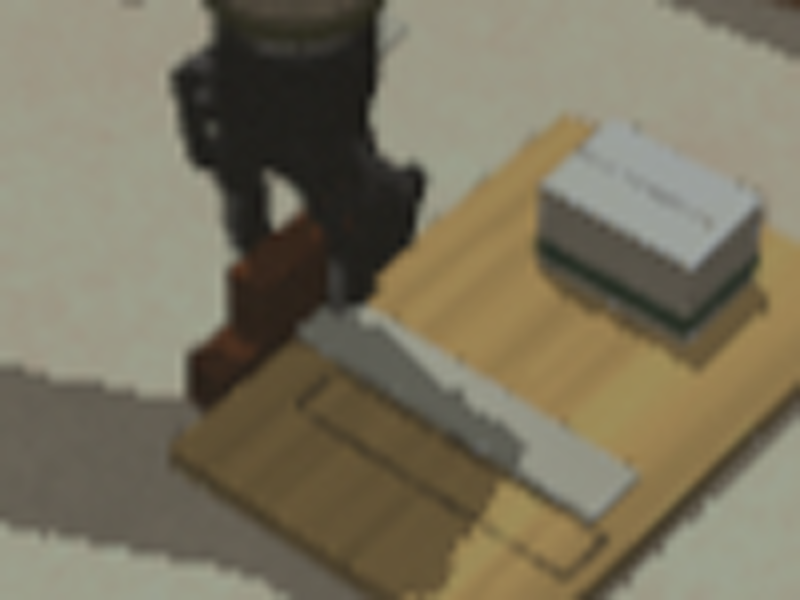

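```bash
python3 -m handwheel '[[-10,0,0,0,0,0,90],[-30,0,0,0,0,0,90],[-50,0,0,0,0,0,0],[-50,-10,20,0,0,0,0],[-40,-10,50,0,0,0,0],[0,0,55,0,0,0,0],[0,0,55,0,0,0,0],[0,0,55,0,0,0,0],[0,0,0,0,0,0,0]]'
python3 - <<'E'
from plan import *
S=grab("scene","pics/s13.png");T=grab("top","pics/t13.png")
cv2.imwrite("pics/d13a.png",cv2.resize(S[0][190:285,190:320],None,fx=6,fy=6,interpolation=cv2.INTER_CUBIC))
cv2.imwrite("pics/d13b.png",cv2.resize(T[0][120:220,220:350],None,fx=6,fy=6,interpolation=cv2.INTER_CUBIC))
E
```

```text
t: 18.32
tcp_pos: [0.3601, -0.2403, 0.1994]
ee_rot: [[0.012, 0.98, -0.198], [-0.002, -0.198, -0.98], [-1.0, 0.013, -0.0]]
wrist_force: [0.7, 1.0, -0.3]
gripper_width: 0.997
```

View pics/d13a.png

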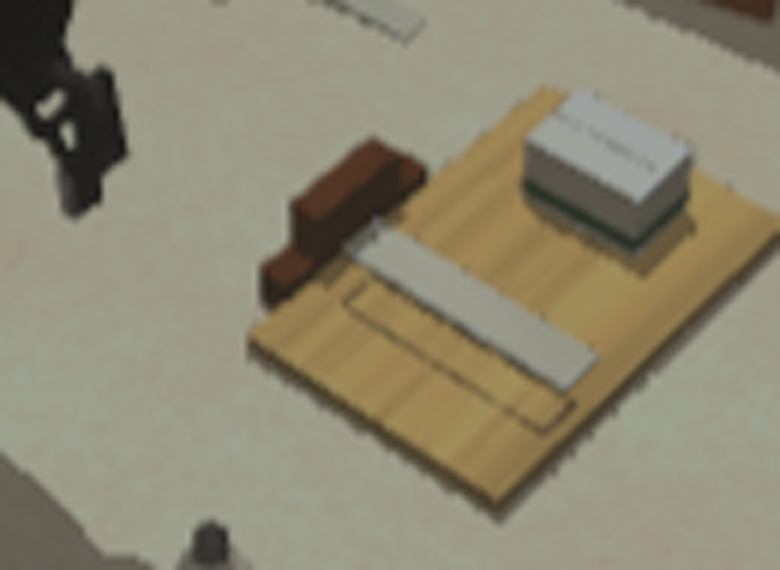

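View pics/d13b.png

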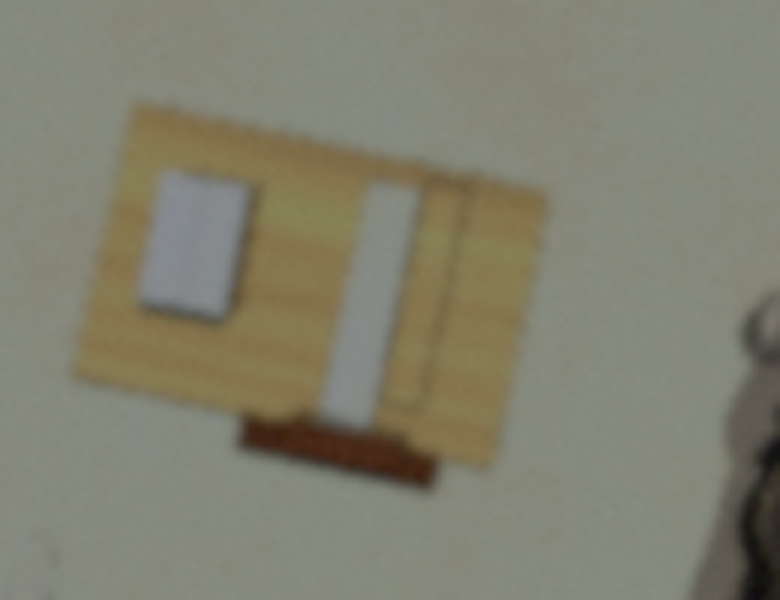

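```bash
python3 - <<'E'
from plan import *
T=cv2.imread("pics/t13.png");S=cv2.imread("pics/s13.png")
def z2(x,y,o): return (o[0]+x/6-.4,o[1]+y/6-.4)
def line(im,cam,a,b,z,**k):
    p,d=edge(im,a,b,**k);L=np.hypot(*np.subtract(b,a))/2
    if np.dot(d,np.subtract(b,a))<0:d=-d
    P=onz(c["K"+cam],c["V"+cam],np.array([p-d*L,p+d*L]),z);v=P[1]-P[0];return P.mean(0),np.degrees(np.arctan2(v[1],v[0]))
for cam,im,O,L in(("t",T,(220,120),{"bl-":((376,425),(418,185),.023,0),"bl+":((322,420),(368,182),.023,0),"out-":((425,405),(468,180),.018,1),"pan-":((492,465),(548,190),.018,0),"pan+":((75,375),(135,105),.018,0)}),
  ("s",S,(190,190),{"bl-":((345,253),(568,388),.023,0),"bl+":((378,225),(597,355),.023,0),"out-":((345,303),(545,432),.018,1),"pan-":((250,335),(497,503),.018,0)})):
    ref=None
    for k,(a,b,z,dk) in L.items():
        P,an=line(im,cam,z2(*a,O),z2(*b,O),z,w=1.6,dark=bool(dk))
        print(cam,k,"yoff(outline)",inout(P,OT if cam=="t" else OS),"ang",round(an,2))
E
```

```text
t bl- yoff(outline) [-20.8  18.6] ang -10.72
t bl+ yoff(outline) [-16.7  54.9] ang -11.04
t out- yoff(outline) [ -2.3 -14.6] ang -11.04
t pan- yoff(outline) [  6.4 -71.3] ang -11.15
t pan+ yoff(outline) [-11.9 227.5] ang -11.05
s bl- yoff(outline) [ 3.  16.9] ang -11.08
s bl+ yoff(outline) [-18.4  53.4] ang -11.46
s out- yoff(outline) [  8.6 -14.6] ang -11.34
s pan- yoff(outline) [-10.2 -72.9] ang -11.13
```

```bash
python3 - <<'E'
from plan import *
T=cv2.imread("pics/t13.png")
print(-c["Vt"][:3,:3].T@c["Vt"][:3,3])
def z2(x,y,o=(220,120)): return np.array((o[0]+x/6-.4,o[1]+y/6-.4))
for k,(a,b) in {"panL":((78,377),(238,410)),"panR":((440,455),(490,466)),"head":((242,447),(432,490)),"blade_end":((368,180),(420,184))}.items():
    p,d=edge(T,z2(*a),z2(*b),w=1.6);d=d*np.sign(d[0])
    P=onz(c["Kt"],c["Vt"],np.array([p-d*8,p+d*8]),0 if k!="blade_end" else .023);v=P[1]-P[0]
    print(k,inout(P.mean(0),OT),np.degrees(np.arctan2(v[1],v[0]))+90)
E
```

```text
[0.28666282 0.07794385 1.55182915]
panL [-108.9  171.6] -10.893048778466877
panR [-108.1  -54.8] -16.354003039135307
head [-131.    33.1] -11.61458677765934
blade_end [71. 36.] -7.652063925268436
```

```bash
python3 - <<'E'
from plan import *
T=np.load("pics/T.npy");S=np.load("pics/S.npy")
def L(im,cam,a,b,z,w=1.5):
    p,d=edge(im,a,b,w=w,trim=.15);h=np.hypot(*np.subtract(b,a))/2
    if np.dot(d,np.subtract(b,a))<0:d=-d
    P=onz(c["K"+cam],c["V"+cam],np.array([p-d*h,p+d*h]),z);v=P[1]-P[0];return (P.mean(0)*1000).round(1),round(np.degrees(np.arctan2(v[1],v[0])),2)
print("top -y",L(T,"t",(381,196.2),(371.4,158.5),.042));print("top far",L(T,"t",(371.4,158.5),(363.5,160),.042));print("top +y@0",L(T,"t",(371.8,197.9),(362.7,160.2),0),"@42",L(T,"t",(371.8,197.9),(362.7,160.2),.042))
print("top near@0",L(T,"t",(381,196.2),(371.8,197.9),0))
for k,(a,b) in {"-y":((182,308),(230,319.5)),"+y":((185.5,300.5),(232,311.5)),"near":((182.5,307),(185.3,300.8)),"far":((230,318.5),(232,312))}.items(): print("scene",k,L(S,"s",a,b,.042))
cv2.imwrite("pics/b_t.png",cv2.resize(T[145:205,335:415],None,fx=9,fy=9,interpolation=cv2.INTER_CUBIC))
cv2.imwrite("pics/b_s.png",cv2.resize(S[270:345,165:250],None,fx=8,fy=8,interpolation=cv2.INTER_CUBIC))
E
```

```text
top -y (array([ 497. , -417.2,   42. ]), np.float64(13.59))
top far (array([ 578.2, -379.2,   42. ]), np.float64(104.36))
top +y@0 (array([ 501.1, -389. ,    0. ]), np.float64(13.3)) @42 (array([ 495.3, -376.3,   42. ]), np.float64(13.3))
top near@0 (array([ 426.2, -430. ,    0. ]), np.float64(99.64))
scene -y (array([ 508.8, -414.3,   42. ]), np.float64(13.36))
scene +y (array([ 492. , -387.4,   42. ]), np.float64(13.7))
scene near (array([ 424.3, -418.1,   42. ]), np.float64(104.78))
scene far (array([ 585.5, -381.8,   42. ]), np.float64(121.64))
```

View pics/b_t.png

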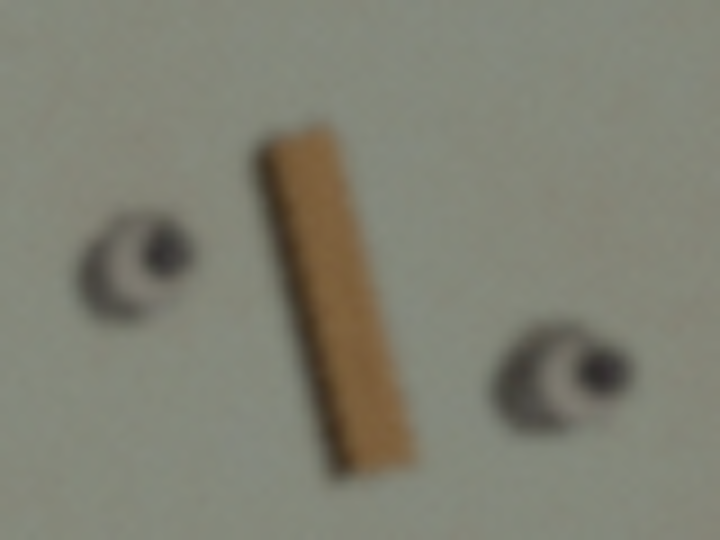

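View pics/b_s.png

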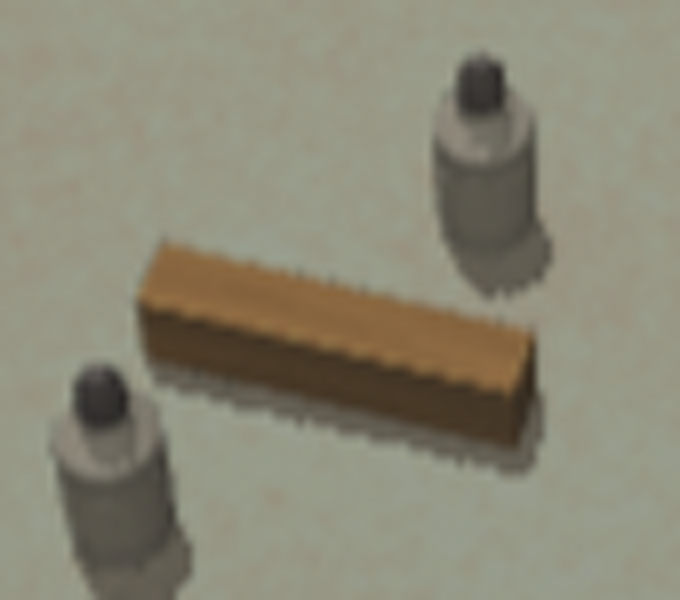

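```bash
python3 - <<'E'
from plan import *
a=np.radians(13.5);B=np.array([.5014,-.4001]);R=np.array([[np.cos(a),-np.sin(a)],[np.sin(a),np.cos(a)]])
for n,t,s in(("b1",(353.9,172.8),(165+480/8,270+70/8)),("b2",(401.7,186.1),(165+100/8,270+380/8))):
    for cam,p in(("t",t),("s",s)):
        P=onz(c["K"+cam],c["V"+cam],[p],.104)[0,:2];print(n,cam,P*1000,((P-B)@R*1000).round(1))
Rs=R35(a,0);Rt=np.c_[-Rs[:,2],Rs[:,1],Rs[:,0]];to([B[0],B[1],.2],Rt)
Rt=np.c_[-Rs[:,2],-Rs[:,1],-Rs[:,0]];to([B[0],B[1],.2],Rt);print(np.round(read_state()["joint_pos"],2))
E
```

```text
b1 t [ 510.71951637 -307.37474942] [30.7 88. ]
b1 s [ 518.46473899 -308.00760701] [38.1 85.6]
b2 t [ 461.72537222 -495.34661768] [-60.8 -83.4]
b2 s [ 470.2132565  -501.03299536] [-53.9 -90.9]
t 18.43 tcp [ 361.3 -236.8  199. ] d_cur [  0.9 168.9 133.2] d_tgt [  -1.  -191.5   98.1] rot [-114.6     0.65   -0.48] w 0.999 F [-0.3  1.1 -0.4]
t 18.43 tcp [ 361.3 -236.8  199. ] d_cur [  0.9 168.9 133.2] d_tgt [ -1.  191.5 -98.1] rot [65.4  -0.43 -0.57] w 0.999 F [-0.3  1.1 -0.4]
[-0.32 -0.2   0.72  1.98  0.13  1.31  0.16]
```

```bash
python3 -m handwheel '[[0,10,5,9.3,0,0,0],[0,10,5,9.3,0,0,0],[0,0,0,9.3,0,0,0],[0,0,0,9.3,0,0,0],[0,0,0,9.3,0,0,0],[0,0,0,9.3,0,0,0],[0,0,0,9.3,0,0,95],[0,0,0,0,0,0,95]]'
cat >> plan.py <<'E'
BA=np.radians(13.5);BB=np.array([.5014,-.4001]);BX=np.array([np.cos(BA),np.sin(BA)])
def toolB(yaw):
    Rs=R35(yaw,0);return np.c_[-Rs[:,2],-Rs[:,1],-Rs[:,0]]
E
python3 - <<'E'
from plan import *
b=BB-.010*BX;to([*b,.12],toolB(BA));print(np.round(read_state()["joint_pos"],2))
E
```

```text
t: 19.42
tcp_pos: [0.3818, -0.2409, 0.1997]
ee_rot: [[0.01, 0.222, -0.975], [0.002, -0.975, -0.222], [-1.0, 0.001, -0.01]]
wrist_force: [0.6, -0.3, -1.0]
gripper_width: 0.627
t 19.43 tcp [ 381.8 -240.9  199.7] d_cur [ 80.6 181.8 -70.4] d_tgt [ 79.7 182.7 -69.1] rot [-0.66 -0.58 -0.05] w 0.627 F [ 0.6 -0.3 -1. ]
[-0.22 -0.12  0.65  1.93  0.07  1.29 -0.94]
```

```bash
python3 -m handwheel '[[0,30,-12,-0.7,-0.6,0,95],[5,40,-15,0,0,0,95],[10,40,-15,0,0,0,95],[10,40,-15,0,0,0,95],[10,32,-12,0,0,0,95],[10,0,0,0,0,0,95],[0,0,0,0,0,0,95]]' >/dev/null
python3 - <<'E'
from plan import *
b=BB-.010*BX;to([*b,.12],toolB(BA));print(np.round(read_state()["joint_pos"],2))
E
```

```text
t 20.3 tcp [ 501.5 -396.5  151.8] d_cur [31.8  3.1 11.1] d_tgt [31.8  3.5 11. ] rot [ 2.58 -0.03  0.24] w 0.628 F [-0.7  0.5 -0.1]
[ 0.04  0.48  0.76  1.52 -0.34  1.29 -0.45]
```

```bash
python3 -m handwheel '[[0,3,6,2.6,0,0.2,95],[15,0.5,5,0,0,0,95],[15,0,0,0,0,0,95],[0,0,0,0,0,0,95]]' >/dev/null
python3 - <<'E'
from plan import *
b=BB-.010*BX;to([*b,-.008],toolB(BA))
S=grab("scene","pics/s14.png");T=grab("top","pics/t14.png")
a=cv2.resize(S[0][250:350,150:260],None,fx=5,fy=5,interpolation=cv2.INTER_CUBIC);b=cv2.resize(T[0][140:240,330:415],None,fx=5,fy=5,interpolation=cv2.INTER_CUBIC)[:,:240]
cv2.imwrite("pics/d14.png",np.hstack([a,b]))
E
```

```text
t 20.8 tcp [ 491.2 -400.7  121.3] d_cur [129.3   1.9   0.4] d_tgt [129.3   1.8  -0. ] rot [ 0.02 -0.2   0.07] w 0.627 F [-0.6  0.7  0.3]
```

View pics/d14.png

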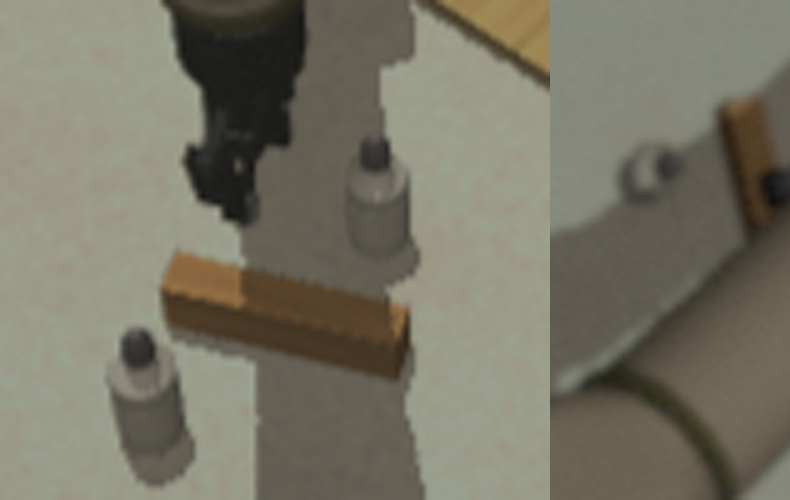

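```bash
python3 -m handwheel '[[20,2,0,0,0,0,95],[30,0,0,0,0,0,95],[20,0,0,0,0,0,95],[0,0,0,0,0,0,95]]' >/dev/null
python3 - <<'E'
from plan import *
b=BB-.010*BX;to([*b,-.008],toolB(BA))
S=grab("scene","pics/s15.png");T=grab("top","pics/t15.png")
a=cv2.resize(S[0][250:350,150:260],None,fx=5,fy=5,interpolation=cv2.INTER_CUBIC);b=cv2.resize(T[0][140:240,330:415],None,fx=5,fy=5,interpolation=cv2.INTER_CUBIC)[:,:240]
cv2.imwrite("pics/d15.png",np.hstack([a,b]))
E
```

```text
t 21.4 tcp [ 493.2 -403.6   49.2] d_cur [57.2 -1.6  1.5] d_tgt [57.2 -1.5  1.2] rot [ 0.05 -0.29 -0.05] w 0.626 F [-0.6 -0.4  0.9]
```

View pics/d15.png

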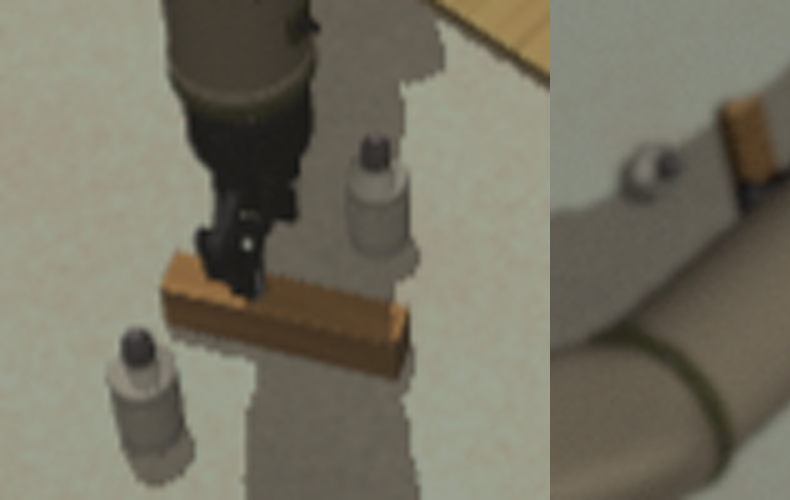

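```bash
python3 -m handwheel '[[15,-1.5,1,0,-0.3,0,95],[15,0,0,0,0,0,95],[0,0,0,0,0,0,95]]' | egrep "tcp|for"
python3 -m handwheel '[[12,0,0,0,0,0,95],[12,0,0,0,0,0,95],[0,0,0,0,0,0,95]]' | egrep "tcp|for"
python3 - <<'E'
from plan import *
b=BB-.010*BX;to([*b,-.008],toolB(BA))
S=grab("scene","pics/s16.png")
cv2.imwrite("pics/d16.png",cv2.resize(S[0][250:350,150:260],None,fx=6,fy=6,interpolation=cv2.INTER_CUBIC))
E
```

```text
tcp_pos: [0.4937, -0.4036, 0.0206]
wrist_force: [-0.2, 0.1, -0.1]
tcp_pos: [0.4938, -0.4038, -0.005]
wrist_force: [0.6, -0.0, 0.7]
t 22.25 tcp [ 493.8 -403.8   -5. ] d_cur [ 2.9 -1.9  1.8] d_tgt [ 3.  -1.9  1.8] rot [ 0.06 -0.18 -0.26] w 0.625 F [ 0.6 -0.   0.7]
```

View pics/d16.png

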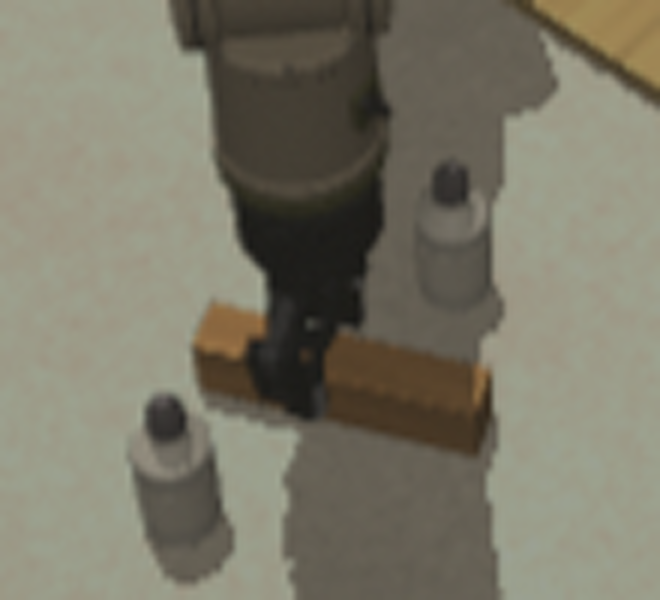

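```bash
python3 -m handwheel '[[0,-1.5,0,0,0,0,255],[0,0,0,0,0,0,255],[0,0,0,0,0,0,255],[0,0,0,0,0,0,255],[0,0,0,0,0,0,255]]' | egrep "tcp|for|wid"
python3 -m handwheel '[[-8,0,0,0,0,0,255],[-15,0,0,0,0,0,255],[-30,0,0,0,0,0,255],[-30,0,0,0,0,0,255],[-30,0,0,0,0,0,255],[-30,0,0,0,0,0,255],[0,0,0,0,0,0,255]]'
python3 - <<'E'
from plan import *
to([.5,-.1,.13],toolB(np.radians(-11.2)))
S=grab("scene","pics/s17.png")
cv2.imwrite("pics/d17.png",cv2.resize(S[0][220:350,150:260],None,fx=4.5,fy=4.5,interpolation=cv2.INTER_CUBIC))
E
```

```text
tcp_pos: [0.494, -0.4027, -0.0037]
wrist_force: [0.4, 0.5, -1.3]
gripper_width: 0.335
t: 23.8
tcp_pos: [0.4931, -0.4032, 0.15]
ee_rot: [[0.009, 0.233, -0.972], [-0.007, -0.972, -0.233], [-1.0, 0.009, -0.007]]
wrist_force: [0.1, -0.5, -1.6]
gripper_width: 0.339
t 23.8 tcp [ 493.1 -403.2  150. ] d_cur [  18.  -293.4  -77.2] d_tgt [  20.  -298.8   52.1] rot [24.67 -0.51 -0.4 ] w 0.339 F [ 0.1 -0.5 -1.6]
```

View pics/d17.png

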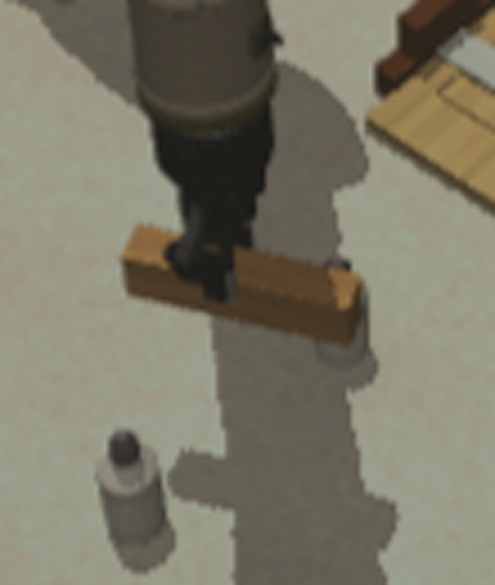

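```bash
python3 -m handwheel '[[0,-15,-3,0,0,0,255],[0,-30,0,8.2,-0.2,-0.2,255],[0,-30,0,8.2,-0.2,-0.2,255],[0,-30,0,8.2,-0.2,-0.2,255],[0,-30,0,0,0,0,255],[0,-30,0,0,0,0,255],[0,0,0,0,0,0,255]]' | egrep "tcp|wid"
python3 - <<'E'
from plan import *
to([.5282,-.0656,.09],toolB(np.radians(-11.1)));print(np.round(read_state()["joint_pos"],2))
E
```

```text
tcp_pos: [0.4919, -0.2254, 0.1406]
gripper_width: 0.335
t 24.73 tcp [ 491.9 -225.4  140.6] d_cur [  51.9 -163.4   -3.9] d_tgt [  50.6 -163.8   -4.8] rot [-0.64  1.    0.5 ] w 0.335 F [-0.3 -1.1 -1.7]
[-0.4   0.27  0.87  1.78 -0.22  1.21 -1.23]
```

```bash
python3 -m handwheel '[[0,-20,0,-0.6,1,0.5,255],[0,-40,0,0,0,0,255],[10,-40,-1,0,0,0,255],[15,-40,-1,0,0,0,255],[15,-22,-1,0,0,0,255],[0,0,0,0,0,0,255],[0,0,0,0,0,0,255]]' | egrep "tcp|wid"
python3 - <<'E'
from plan import *
to([.5282,-.0656,.07],toolB(np.radians(-11.1)));print(np.round(read_state()["joint_pos"],2))
S=grab("scene","pics/s18.png");cv2.imwrite("pics/d18.png",cv2.resize(S[0][180:280,200:330],None,fx=6,fy=6,interpolation=cv2.INTER_CUBIC))
E
```

```text
tcp_pos: [0.5225, -0.0657, 0.0956]
gripper_width: 0.336
t 25.6 tcp [522.5 -65.7  95.6] d_cur [25.6 -1.3 -5.7] d_tgt [25.6 -1.2 -5.6] rot [-0.26  0.27 -0.18] w 0.336 F [ 0.5  0.4 -1. ]
[-0.65  0.26  0.78  1.88 -0.2   1.09 -1.56]
```

View pics/d18.png

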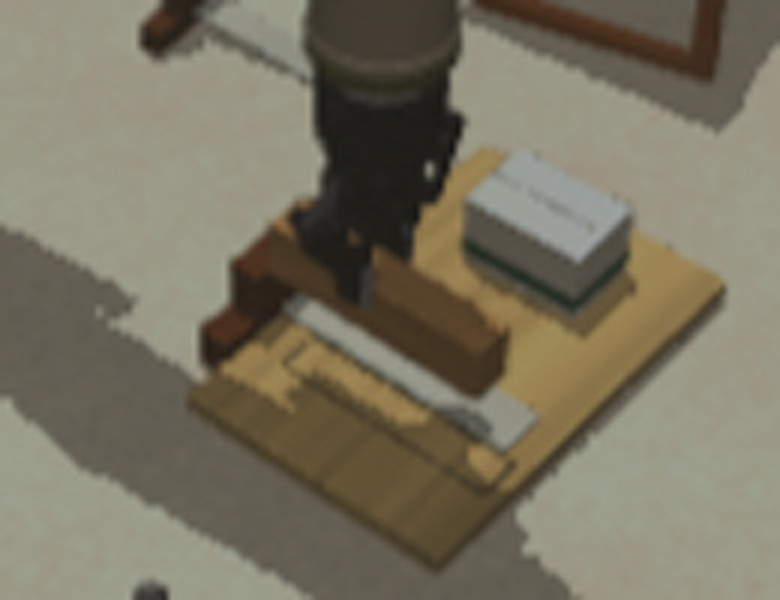

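```bash
python3 -m handwheel '[[5,1,-3,-0.3,0.3,-0.2,255],[20,0,-2.5,0,0,0,255],[25,0,0,0,0,0,255],[17,0,0,0,0,0,255],[0,0,0,0,0,0,255]]' | egrep "tcp|wid"
python3 - <<'E'
from plan import *
to([.5282,-.0656,.02],toolB(np.radians(-11.1)))
S=grab("scene","pics/s19.png");T=grab("top","pics/t19.png");cv2.imwrite("pics/d19.png",cv2.resize(S[0][190:280,210:330],None,fx=6.6,fy=6.6,interpolation=cv2.INTER_CUBIC))
cv2.imwrite("pics/d19t.png",cv2.resize(T[0][130:210,230:320],None,fx=7,fy=7,interpolation=cv2.INTER_CUBIC))
E
```

```text
tcp_pos: [0.529, -0.073, 0.0278]
gripper_width: 0.338
t 26.27 tcp [529.  -73.   27.8] d_cur [ 7.8 -7.1  2.3] d_tgt [ 7.8 -7.1  2.2] rot [-0.31 -0.29  0.06] w 0.338 F [-0.5 -0.  -1.2]
```

View pics/d19.png

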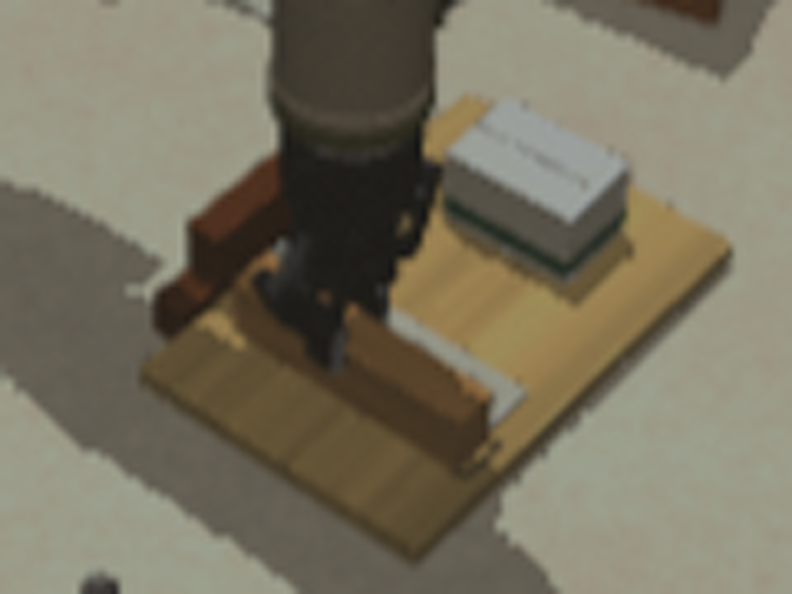

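View pics/d19t.png

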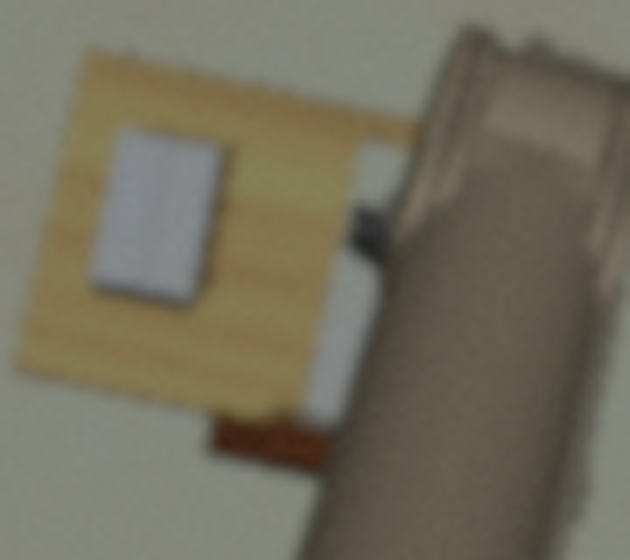

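```bash
cat > bm.py <<'E'
from plan import *
def meas(f,O,k,cands,zb):
    S=cv2.imread(f)
    for n,(a,b,z) in cands.items():
        a,b=[np.array((O[0]+p[0]/k-.4,O[1]+p[1]/k-.4)) for p in(a,b)]
        p,d=edge(S,a,b,w=1.6);h=np.hypot(*(b-a))/2
        if d@(b-a)<0:d=-d
        P=onz(c["Ks"],c["Vs"],np.array([p-d*h,p+d*h]),z);v=P[1]-P[0]
        print(n,inout(P,OS).tolist(),"ang",round(np.degrees(np.arctan2(v[1],v[0])),2))
E
python3 - <<'E'
from bm import *
zb=.0278+.0037
meas("pics/s19.png",(210,190),6.6,{"bot-":((352,402),(465,473),zb),"top-":((345,365),(465,440),zb+.042),"top+":((352,308),(492,398),zb+.042),"far+":((492,400),(490,440),zb+.02)},zb)
st=read_state();print("tcp",inout(np.array(st["tcp_pos"]),OS),inout(np.array(st["tcp_pos"]),OT))
cv2.imwrite("pics/e.png",cv2.resize(cv2.imread("pics/s19.png")[228:268,235:295],None,fx=13,fy=13,interpolation=cv2.INTER_CUBIC))
E
```

```text
bot- [[10.1, -25.5], [88.8, -26.6]] ang -12.19
top- [[6.9, -29.1], [88.8, -28.2]] ang -10.74
top+ [[-15.0, 4.1], [84.3, -0.7]] ang -14.2
far+ [[73.7, 11.7], [90.4, -11.3]] ang -65.28
tcp [ -5.1 -13.8] [-3.9 -9.7]
```

View pics/e.png

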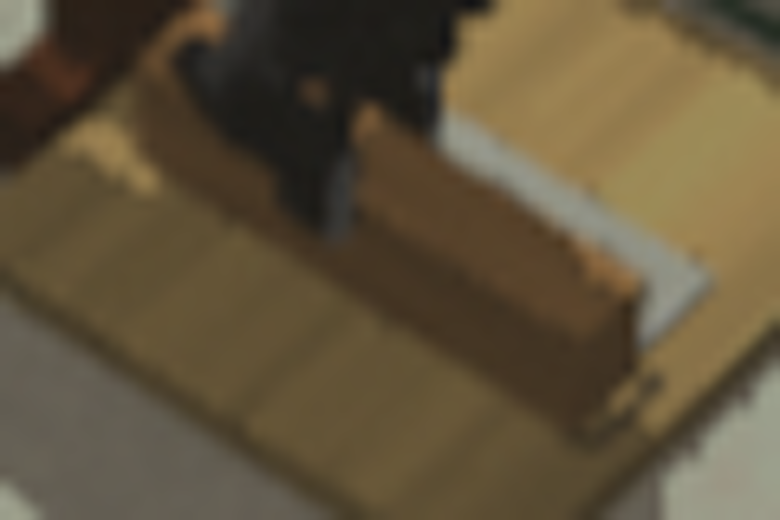

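```bash
python3 -m handwheel '[[0,-6,1,-0.3,-0.3,0,255],[0,-4.5,0,0,0,0,255],[5,0,0,0,0,0,255],[5,0,0,0,0,0,255],[0,0,0,0,0,0,255]]' | egrep "tcp|wid"
python3 - <<'E'
from bm import *
S=grab("scene","pics/s20.png")
to([.5282,-.0656,.0145],toolB(np.radians(-11.1)))
st=read_state();print("tcp",inout(np.array(st["tcp_pos"]),OS),inout(np.array(st["tcp_pos"]),OT))
cv2.imwrite("pics/e20.png",cv2.resize(S[0][220:265,235:295],None,fx=13,fy=13,interpolation=cv2.INTER_CUBIC))
print(inout(onz(c["Ks"],c["Vs"],[(279.6,260.7)],.0315),OS))
E
```

```text
tcp_pos: [0.5327, -0.0609, 0.0203]
gripper_width: 0.331
t 27.05 tcp [532.8 -61.   20.5] d_cur [6.  5.4 3.7] d_tgt [6.  5.4 3.6] rot [ 0.09 -0.27  0.19] w 0.335 F [ 0.6 -0.7 -1.6]
tcp [-4.8 -1.7] [-3.6  2.4]
[[ 82.2 -21.8]]
```

View pics/e20.png

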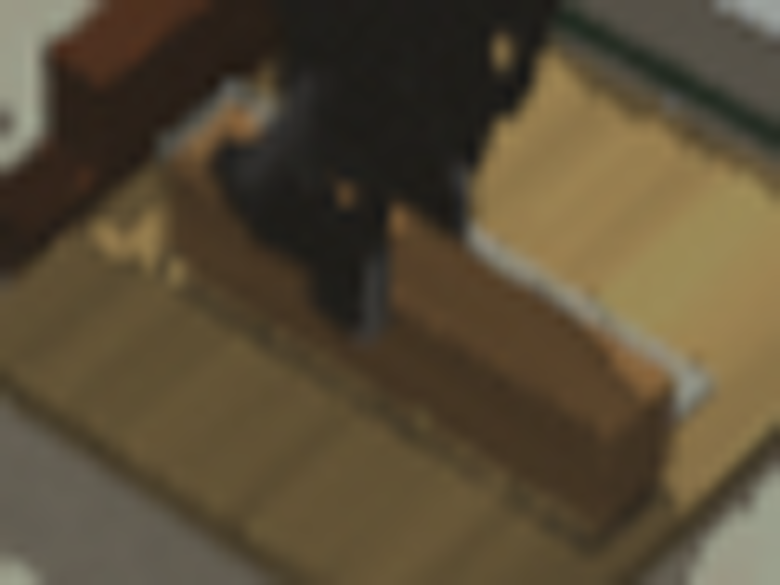

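```bash
python3 -m handwheel '[[4,0,1.5,0.1,-0.3,0.2,255],[0,0,0,0,0,0,255]]' | egrep "tcp|wid|for"
python3 - <<'E'
from bm import *
S=grab("scene","pics/s21.png");cv2.imwrite("pics/e21.png",cv2.resize(S[0][220:265,235:295],None,fx=13,fy=13,interpolation=cv2.INTER_CUBIC))
to([.5282,-.0656,.0145],toolB(np.radians(-11.1)))
st=read_state();print("tcp",inout(np.array(st["tcp_pos"]),OS),inout(np.array(st["tcp_pos"]),OT))
E
```

```text
tcp_pos: [0.5312, -0.0609, 0.0162]
wrist_force: [0.5, -0.1, -1.1]
gripper_width: 0.334
t 27.35 tcp [531.4 -61.   16.4] d_cur [1.9 5.1 2.2] d_tgt [1.9 5.1 2.2] rot [-0.04  0.04 -0.02] w 0.336 F [ 0.6  0.3 -1.4]
tcp [-6.2 -2. ] [-5.   2.2]
```

View pics/e21.png

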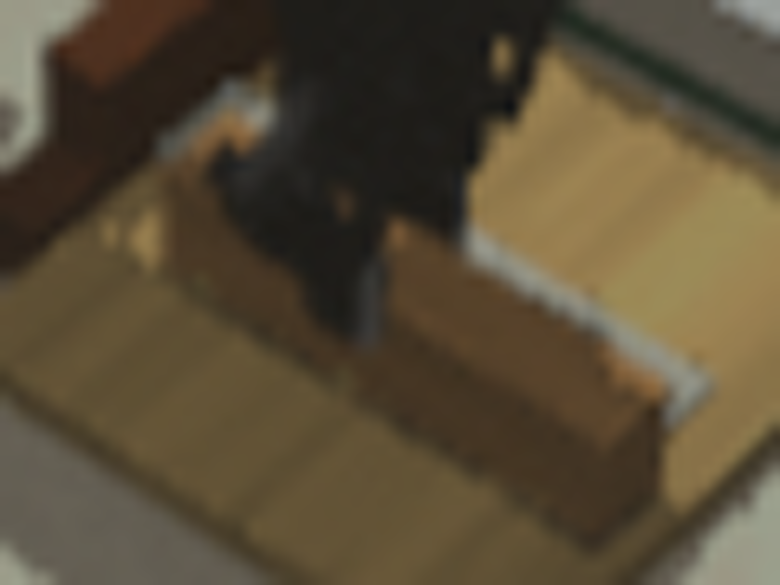

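```bash

python3 - <<'E'
from bm import *
zb=.020
meas("pics/s21.png",(235,220),13,{"bot-":((400,425),(590,545),zb),"top-":((400,325),(600,440),zb+.042),"top+":((400,210),(665,378),zb+.042),"blade+":((475,232),(700,378),.023)},zb)
E
```

```text
bot- [[14.2, -17.4], [82.1, -18.9]] ang -12.7
top- [[9.4, -16.0], [77.8, -14.9]] ang -10.41
top+ [[-13.8, 15.8], [81.1, 15.1]] ang -11.8
blade+ [[-10.8, 46.4], [71.8, 46.6]] ang -11.27
```

```bash
python3 -m handwheel '[[0.8,-0.8,-0.5,0,0,0,255],[0,0,0,0,0,0,255]]' | egrep "tcp|wid|for";python3 -m handwheel '[[0.8,0,0,0,0,0,255],[0,0,0,0,0,0,255]]' | egrep "tcp|wid|for"; python3 -c "
from cell import read_state;import numpy as np;s=read_state();print(np.round(s['wrist_force'],1))"
```

```text
tcp_pos: [0.5322, -0.0603, 0.0157]
wrist_force: [-0.3, 0.1, -2.1]
gripper_width: 0.331
tcp_pos: [0.5323, -0.0603, 0.0149]
wrist_force: [1.0, 0.1, -1.9]
gripper_width: 0.331
[ 1.   0.1 -1.9]
```

```bash
for i in 1 2; do python3 -m handwheel '[[0.8,0,0,0,0,0,255],[0,0,0,0,0,0,255]]' | egrep "tcp|wid|for";python3 -c "
from cell import read_state;import numpy as np;s=read_state();print(np.round(s['wrist_force'],1),np.round(s['ee_rot'],4).tolist())";done
```

```text
tcp_pos: [0.5323, -0.0603, 0.0142]
wrist_force: [-0.1, 0.2, 0.3]
gripper_width: 0.329
[-0.1  0.2  0.3] [[-0.0, -0.1934, -0.9811], [-0.0001, -0.9811, 0.1934], [-1.0, 0.0001, 0.0]]
tcp_pos: [0.5325, -0.0604, 0.0141]
wrist_force: [-0.8, 1.3, 0.7]
gripper_width: 0.335
[-0.8  1.3  0.7] [[0.0001, -0.1936, -0.9811], [0.0005, -0.9811, 0.1936], [-1.0, -0.0005, -0.0]]
```

```bash
python3 -m handwheel '[[0,0,0,0,0,0,95],[0,0,0,0,0,0,95],[0,0,0,0,0,0,95],[0,0,0,0,0,0,95],[-10,0,0,0,0,0,95],[-25,0,0,0,0,0,95],[-40,0,0,0,0,0,95],[-40,0,0,0,0,0,95],[-10,30,0,0,0,0,95],[0,50,0,0,0,0,95],[0,50,0,0,0,0,95],[0,50,0,0,0,0,95]]'|egrep "t:|tcp|wid"
python3 -m handwheel '[[0,50,0,0,0,0,95],[0,50,0,0,0,0,95],[0,0,0,0,0,0,95]]'|egrep "t:|tcp|wid"
python3 - <<'E'
from bm import *
S=grab("scene","pics/s22.png");T=grab("top","pics/t22.png")
cv2.imwrite("pics/e22.png",cv2.resize(S[0][200:275,220:320],None,fx=8,fy=8,interpolation=cv2.INTER_CUBIC))
cv2.imwrite("pics/e22t.png",cv2.resize(T[0][130:210,230:320],None,fx=7,fy=7,interpolation=cv2.INTER_CUBIC))
E
```

```text
t: 29.85
tcp_pos: [0.4996, -0.2381, 0.1485]
ee_rot: [[0.006, -0.186, -0.983], [0.001, -0.983, 0.186], [-1.0, -0.002, -0.005]]
gripper_width: 0.63
t: 30.22
tcp_pos: [0.4779, -0.3442, 0.1509]
ee_rot: [[0.008, -0.192, -0.981], [-0.001, -0.981, 0.192], [-1.0, -0.0, -0.008]]
gripper_width: 0.629
```

View pics/e22.png

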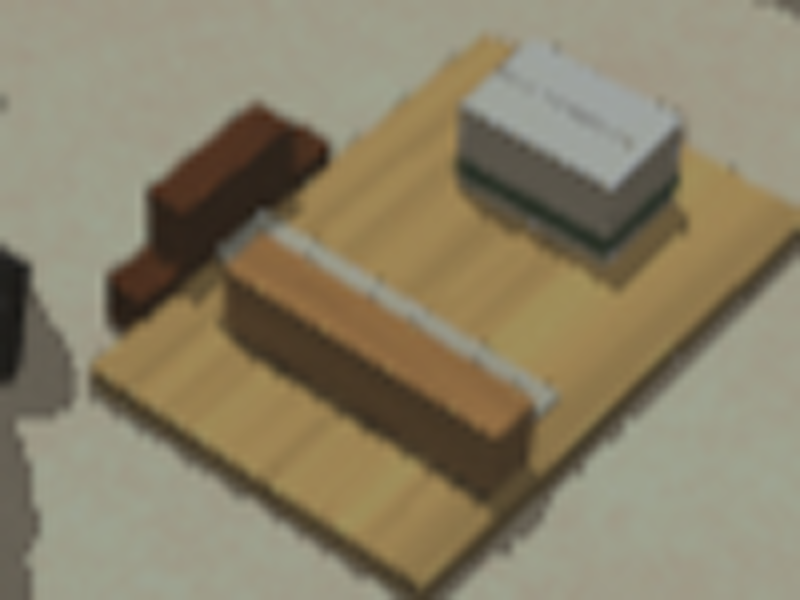

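View pics/e22t.png

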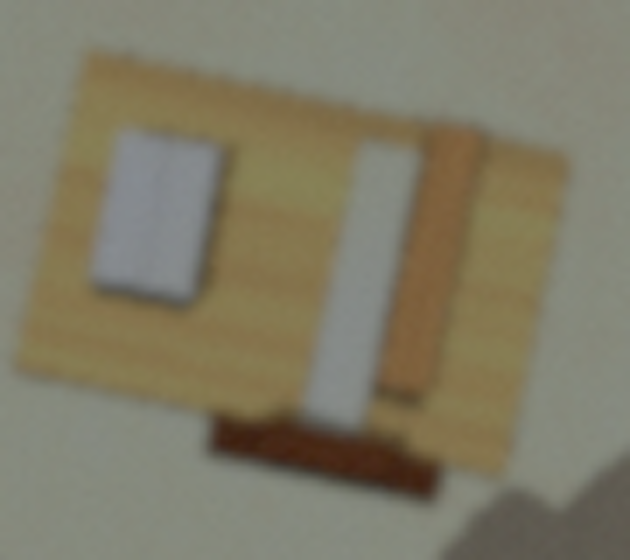

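```bash

python3 - <<'E'
from bm import *
meas("pics/s22.png",(220,200),8,{"bot-":((232,335),(490,500),.018),"top-":((228,272),(495,436),.060),"top+":((268,236),(532,400),.060)},0)
T=cv2.imread("pics/t22.png")
def L(n,a,b,z,w=1.6):
    a,b=[np.array((230+p[0]/7-.4,130+p[1]/7-.4)) for p in(a,b)]
    p,d=edge(T,a,b,w=w);h=np.hypot(*(b-a))/2
    if d@(b-a)<0:d=-d
    P=onz(c["Kt"],c["Vt"],np.array([p-d*h,p+d*h]),z);v=P[1]-P[0]
    print(n,inout(P,OT).tolist(),"ang",round(np.degrees(np.arctan2(v[1],v[0])),2))
L("bt-",(430,395),(482,135),.06);L("bt+",(378,390),(425,130),.023);L("bl+",(303,420),(358,140),.023);L("bl-",(365,428),(378,385),.023,1.2)
L("btfar",(425,128),(480,134),.06);L("btnear",(378,392),(422,402),.018)
L("blfar",(358,140),(416,146),.023);L("head",(212,457),(435,500),0)
E
```

```text
bot- [[-69.0, -18.4], [83.8, -18.3]] ang -11.37
top- [[-101.6, -15.2], [55.6, -14.4]] ang -11.12
top+ [[-73.1, 15.2], [81.8, 15.5]] ang -11.31
bt- [[-84.6, -17.7], [71.3, -17.3]] ang -11.26
bt+ [[-74.8, 17.5], [84.5, 18.8]] ang -10.93
bl+ [[-87.4, 54.6], [84.6, 54.8]] ang -11.34
bl- [[-99.2, 18.3], [-72.4, 16.3]] ang -15.71
btfar [[80.7, 20.4], [84.5, -11.6]] ang -94.64
btnear [[-75.8, 13.3], [-78.1, -13.4]] ang -106.49
blfar [[69.7, 56.6], [72.2, 21.8]] ang -97.31
head [[-131.4, 109.3], [-130.9, -26.7]] ang -101.21
```

```bash

python3 - <<'E'
from bm import *
T=cv2.imread("pics/t22.png");cv2.imwrite("pics/e23.png",cv2.resize(T[142:198,268:304],None,fx=10.5,fy=10.5,interpolation=cv2.INTER_NEAREST))
# profile perpendicular to blade at mid
for x in(-40,0,40):
    o=OT+EX*x/1000
    ys=np.arange(60,-30,-3)
    P=np.array([[*(o+EY*y/1000),.023] for y in ys]);p=proj(c["Kt"],c["Vt"],P).astype(np.float32)
    v=cv2.remap(T,p[None,:,0],p[None,:,1],cv2.INTER_LINEAR)[0];print(x,[f"{y}:{a[2]}/{a[0]}" for y,a in zip(ys,v)])
E
```

```text
-40 ['60:132/88', '57:131/97', '54:132/112', '51:132/123', '48:132/131', '45:133/134', '42:134/136', '39:133/135', '36:134/136', '33:134/136', '30:134/135', '27:132/133', '24:128/127', '21:122/116', '18:116/100', '15:113/79', '12:118/67', '9:123/61', '6:126/62', '3:126/61', '0:125/60', '-3:125/60', '-6:127/62', '-9:127/63', '-12:125/64', '-15:120/64', '-18:122/68', '-21:125/74', '-24:131/80', '-27:132/80']
0 ['60:132/86', '57:132/96', '54:133/110', '51:133/121', '48:133/129', '45:134/132', '42:134/132', '39:134/132', '36:134/133', '33:134/133', '30:133/133', '27:132/132', '24:130/128', '21:125/117', '18:119/102', '15:116/82', '12:120/71', '9:124/65', '6:127/64', '3:127/62', '0:126/61', '-3:126/62', '-6:126/61', '-9:126/62', '-12:124/63', '-15:121/63', '-18:120/66', '-21:123/70', '-24:129/76', '-27:131/77']
40 ['60:132/90', '57:131/97', '54:132/109', '51:133/119', '48:134/126', '45:134/128', '42:134/128', '39:134/129', '36:134/129', '33:133/129', '30:133/129', '27:131/127', '24:128/122', '21:123/112', '18:116/97', '15:113/77', '12:116/66', '9:121/61', '6:125/61', '3:125/61', '0:126/62', '-3:126/63', '-6:125/61', '-9:124/61', '-12:122/61', '-15:120/65', '-18:121/69', '-21:124/75', '-24:130/82', '-27:132/83']
```

View pics/e23.png

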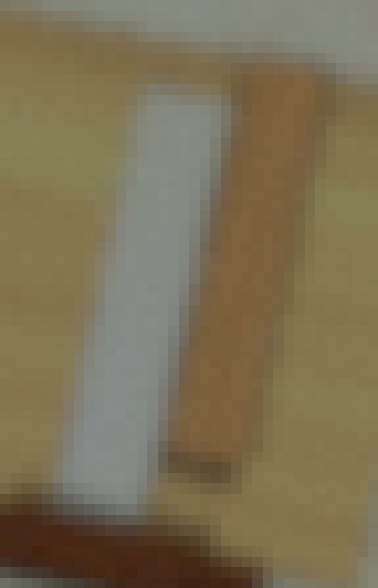

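```bash
python3 - <<'E'
from plan import *
to([.5324,-.0603,.10],toolB(np.radians(-11.16)));print(np.round(read_state()["joint_pos"],2))
E
```

```text
t 30.32 tcp [ 480.2 -340.   150.5] d_cur [  51.2 -284.4    1.3] d_tgt [  50.5 -284.5    2.9] rot [ 0.41 -0.45  0.14] w 0.628 F [1.2 0.3 0.4]
[-0.17  0.38  0.9   1.68 -0.32  1.24 -0.96]
```

```bash
python3 -m handwheel '[[0,-30,0,0.4,-0.4,0.1,95],[0,-50,0,0,0,0,95],[0,-50,0,0,0,0,95],[0,-50,0,0,0,0,95],[0,-50,0,0,0,0,95],[0,-45,0,0,0,0,95],[0,0,0,0,0,0,95],[0,0,0,0,0,0,95]]' | egrep "tcp"
python3 - <<'E'
from plan import *
to([.5324,-.0603,.10],toolB(np.radians(-11.16)))
E
```

```text
tcp_pos: [0.535, -0.0487, 0.1532]
t 31.32 tcp [535.  -48.7 153.2] d_cur [53.1 12.2  0.6] d_tgt [53.2 11.9  0.3] rot [ 1.05 -0.13  0.34] w 0.628 F [ 1.  -1.7 -0.2]
```

```bash
python3 -m handwheel '[[0,7,0,1,0,0.3,95],[10,5,0,0,0,0,95],[20,0,0,0,0,0,95],[20,0,0,0,0,0,95],[0,0,0,0,0,0,95]]' | egrep "tcp"
python3 - <<'E'
from plan import *
to([.5324,-.0603,.0155],toolB(np.radians(-11.16)))
E
```

```text
tcp_pos: [0.5312, -0.0665, 0.1006]
t 31.95 tcp [531.2 -66.5 100.6] d_cur [85.1 -6.4  0.2] d_tgt [85.1 -6.3  0. ] rot [-0.45 -0.12 -0.03] w 0.629 F [-0.5 -0.1  0.5]
```

```bash
python3 -m handwheel '[[0,-5,0,-0.4,-0.1,0,95],[10,-1.2,0,0,0,0,95],[20,0,0,0,0,0,95],[12,0,0,0,0,0,95],[0,0,0,0,0,0,95]]' | egrep "tcp"
python3 - <<'E'
from plan import *
to([.5324,-.0603,.0155],toolB(np.radians(-11.16)))
E
```

```text
tcp_pos: [0.5338, -0.0607, 0.0583]
t 32.58 tcp [533.8 -60.7  58.3] d_cur [42.8 -0.1  1.6] d_tgt [42.8 -0.1  1.4] rot [-0.06 -0.17  0.02] w 0.623 F [ 0.4  0.5 -0. ]
```

```bash
python3 -m handwheel '[[15,0,1,0,-0.2,0,95],[15,0,0.5,0,0,0,95],[8,0,0,0,0,0,95],[3,0,0,0,0,0,95],[0,0,0,0,0,0,95]]' | egrep "tcp"
python3 - <<'E'
from plan import *
to([.5324,-.0603,.0145],toolB(np.radians(-11.16)))
E
```

```text
tcp_pos: [0.5327, -0.0604, 0.015]
t 33.2 tcp [532.7 -60.4  15. ] d_cur [ 0.5 -0.   0.3] d_tgt [ 0.5 -0.   0.3] rot [-0.07  0.01  0.03] w 0.625 F [ 0.3  0.6 -0.4]
```

Same pose as at release; grip, shift 1 mm toward the blade, release.

```bash
python3 -m handwheel '[[0,0,0,0,0,0,255],[0,0,0,0,0,0,255],[0,0,0,0,0,0,255],[0,0,0,0,0,0,255],[0,0,0,0,0,0,255]]' | egrep "tcp|wid|for"
python3 -c "
from plan import *
to([.5326,-.0593,.0145],toolB(np.radians(-11.16)))"
```

```text
tcp_pos: [0.5332, -0.0604, 0.0158]
wrist_force: [-0.5, 0.1, -1.4]
gripper_width: 0.333
t 33.83 tcp [533.2 -60.4  15.8] d_cur [ 1.3 -0.9  0.8] d_tgt [ 1.3 -0.9  0.8] rot [-0.07 -0.05  0.07] w 0.333 F [-0.5  0.1 -1.4]
```

```bash
python3 -m handwheel '[[0,-1,0.6,0,0,0,255],[0,0,0,0,0,0,255],[0.8,0,0,0,0,0,255],[0,0,0,0,0,0,255]]' | egrep "tcp|wid|for"
python3 -c "
from plan import *
to([.5326,-.0593,.0145],toolB(np.radians(-11.16)));print(read_state()['ee_rot'])"
```

```text
tcp_pos: [0.5328, -0.0592, 0.0158]
wrist_force: [0.3, -0.3, -3.0]
gripper_width: 0.327
t 34.33 tcp [532.8 -59.2  15.8] d_cur [1.3 0.1 0.1] d_tgt [1.3 0.1 0.1] rot [-0.07 -0.04  0.1 ] w 0.327 F [ 0.3 -0.3 -3. ]
[[ 9.82032229e-04 -1.94832052e-01 -9.80836127e-01]
 [ 1.62155790e-03 -9.80835000e-01  1.94833451e-01]
 [-9.99998203e-01 -1.78181530e-03 -6.47280128e-04]]
```

```bash
python3 -m handwheel '[[0,0,0,0,0,0,95],[0,0,0,0,0,0,95],[0,0,0,0,0,0,95],[0,0,0,0,0,0,95],[-10,0,0,0,0,0,95],[-25,0,0,0,0,0,95],[-40,0,0,0,0,0,95],[-40,0,0,0,0,0,95],[-10,30,0,0,0,0,95],[0,50,0,0,0,0,95],[0,50,0,0,0,0,95],[0,50,0,0,0,0,95]]'|egrep "t:|tcp|wid"
python3 -m handwheel '[[0,50,0,0,0,0,95],[0,50,0,0,0,0,95],[0,0,0,0,0,0,95]]'|egrep "t:|tcp|wid"
python3 - <<'E'
from bm import *
S=grab("scene","pics/s24.png");T=grab("top","pics/t24.png")
meas("pics/s24.png",(220,200),8,{"bot-":((232,335),(490,500),.018),"top-":((228,272),(495,436),.060),"top+":((268,236),(532,400),.060)},0)
T=T[0]
for x in(-50,-20,0,20,40):
    o=OT+EX*x/1000
    ys=np.arange(60,-30,-3)
    P=np.array([[*(o+EY*y/1000),.023] for y in ys]);p=proj(c["Kt"],c["Vt"],P).astype(np.float32)
    v=cv2.remap(T,p[None,:,0],p[None,:,1],cv2.INTER_LINEAR)[0];print(x,[f"{y}:{a[2]}/{a[0]}" for y,a in zip(ys,v) if y>40 or 0<y<30 or y<-8])
cv2.imwrite("pics/e24.png",np.hstack([cv2.resize(S[0][200:275,220:320],None,fx=5,fy=5,interpolation=cv2.INTER_CUBIC),cv2.resize(T[135:210,235:295],None,fx=5,fy=5,interpolation=cv2.INTER_CUBIC)]))
E
```

```text
t: 35.83
tcp_pos: [0.4996, -0.237, 0.1499]
ee_rot: [[0.007, -0.187, -0.982], [0.002, -0.982, 0.187], [-1.0, -0.004, -0.006]]
gripper_width: 0.624
t: 36.2
tcp_pos: [0.4777, -0.3431, 0.1522]
ee_rot: [[0.008, -0.193, -0.981], [-0.0, -0.981, 0.193], [-1.0, -0.002, -0.008]]
gripper_width: 0.623
bot- [[-88.4, -17.6], [66.2, -18.5]] ang -11.72
top- [[-85.8, -13.7], [70.2, -13.4]] ang -11.28
top+ [[-83.7, 15.5], [71.8, 17.0]] ang -10.86
-50 ['60:133/88', '57:133/99', '54:133/113', '51:132/125', '48:133/131', '45:133/135', '42:134/136', '27:132/133', '24:129/127', '21:123/117', '18:119/98', '15:118/81', '12:122/68', '9:124/64', '6:126/61', '3:126/60', '-9:124/62', '-12:119/61', '-15:117/62', '-18:118/66', '-21:124/71', '-24:129/75', '-27:132/77']
-20 ['60:131/84', '57:130/94', '54:131/109', '51:132/121', '48:133/129', '45:134/133', '42:135/136', '27:131/131', '24:129/127', '21:123/116', '18:117/100', '15:116/80', '12:120/68', '9:124/62', '6:126/63', '3:125/60', '-9:124/62', '-12:119/61', '-15:116/61', '-18:118/65', '-21:123/70', '-24:130/76', '-27:133/78']
0 ['60:133/87', '57:132/97', '54:132
[... 204 characters left out ...]
', '-15:116/62', '-18:119/66', '-21:124/70', '-24:130/74', '-27:131/76']
20 ['60:133/88', '57:132/96', '54:132/110', '51:133/120', '48:134/127', '45:134/129', '42:133/130', '27:132/129', '24:129/124', '21:124/112', '18:118/95', '15:117/78', '12:121/69', '9:125/63', '6:125/61', '3:125/60', '-9:124/63', '-12:121/64', '-15:120/67', '-18:122/69', '-21:126/74', '-24:131/79', '-27:133/80']
40 ['60:132/91', '57:132/99', '54:132/111', '51:133/119', '48:133/125', '45:134/127', '42:134/129', '27:133/128', '24:128/122', '21:122/112', '18:117/97', '15:115/79', '12:119/68', '9:123/62', '6:124/60', '3:126/62', '-9:122/61', '-12:119/62', '-15:118/65', '-18:123/72', '-21:127/79', '-24:131/82', '-27:133/84']
```

View pics/e24.png

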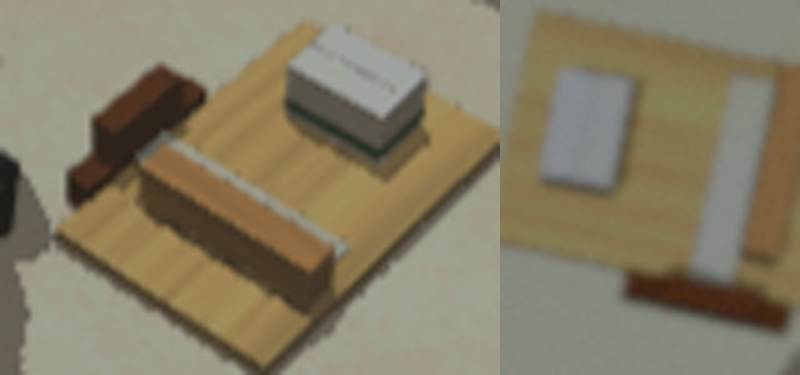

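View pics/s24.png

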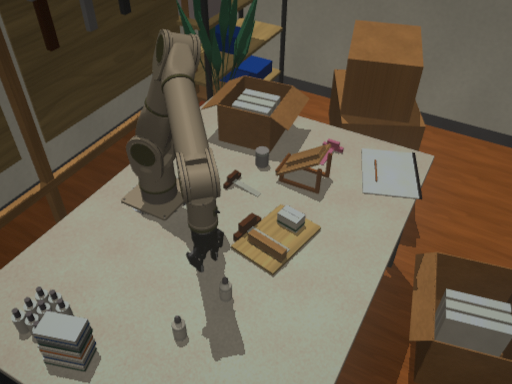

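```bash
python3 -c "
from cell import hand_in
print(hand_in())"
```

```text
the job is handed in; nothing more can be done
None
```

I placed the T-square and the batten and handed the job in at about 36 s of the 61 s allowed. The hand-in gave no verdict, so these are my own last camera checks.

- **Square:** I pushed the head against the panel's near edge until I felt contact, set it down and let go. The head measures flush within about 1.5 mm. The blade is parallel to the outline within about 0.4°. Its centre line is 35–36.5 mm from the outline's centre, against an allowed 27–39 mm.
- **Batten:** It stands in the outline about 1–2 mm off centre across and 3 mm along. It is parallel to the blade within about 0.5°. The gap to the blade came out at about 1.8 mm at first, so I gripped it again and moved it 1 mm closer. It is now about 1 mm.
- **Bystanders:** The bottles, carton and tin look unmoved in the last pictures. I did not measure them again.

**Disagreements:**
- **Finger length:** Both cameras put the real fingertips about 28 mm behind the reported TCP along the tool. I worked with that offset, and the height at which the square's foot met the table agreed with it.
- **Camera offset:** The two cameras disagree with each other by 2–4 mm in world position, so I judged the fits within one picture.
- **Gap reading:** A first reading of the batten's gap from the top view came out near 6 mm. It had taken the batten's shaded side for the gap, and a closer look at that view agreed with the scene camera.

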